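# Check-weigh plaster hand casts and seal them in the dry box

## Task

The plaster hand casts on the white board should weigh 100 g apiece: with the balance's beam arrested, set all of them on its rectangular plate and the one weight that ought to match them on its round plate, then free the beam with the red arrest lever, let it come to rest near level to prove the weight, and arrest it again before you touch the load. Then put the casts in the grey dry box and the weight back upright in its wooden tray, lay the blue lid on the box and press it home on its gasket one corner after another until it sits flat. Leave the beam arrested and the other things on the table where they are.

Things in the scene. Friction and masses are not known exactly. Their poses are not given: they have to be found in the camera images.
- cast_pan: Rectangular steel plate of the grey balance, for the casts: 110 (x) x 180 mm (y), lip 3 mm high and 3 mm thick. Origin: centre of its upper face, 90 mm above the table when arrested; y runs along the beam, away from the other plate; -x is the balance's front, with the lever. Stays level, rises or sinks at most 12 mm. The base (100 x 300 x 30 mm) is fixed.
- weight_pan: Round steel plate of the balance, for the weight: 104 mm across, no lip. Origin: centre of its upper face, level with the other when arrested, 230 mm from the other's centre (at its -y side). The beam pivots midway between them, where a red pointer stands at a white dial, top 96 mm above the table.
- beam (a joint): Tilt of the hinged beam, rad: 0 level, positive when the rectangular plate is up (weight too heavy), negative when it is down; stops at -0.10 and +0.10. Held level while arrested. Free, it rests about 0.0023 rad off level per gram of difference (a wrong weight drives it to a stop), settling in about 2 s; near level means within 0.06.
- arrest (a joint): Arrest lever at the balance's front, rad: 0 arrested (leans 0.6 rad to the rectangular plate's side, +y), 1.2 released (leans 0.6 rad to the round plate's side). Swings sideways about an axis along x, 34 mm above the table, 100 mm in front (-x) of the midpoint between the plates. Stays where left; about 4 N at the knob. Arrested below 0.12, released above 1.08.
- arrest_knob (a point): Centre of the lever's red ball knob, 24 mm across, on a 9 mm rod, 78 mm from the lever's axis; 98 mm above the table and 44 mm to the side of the axis at either end of its swing, 112 mm high in the middle. Can be pushed from the side; 45 mm of room to the plate's edge behind it.
- cast0: White plaster cast of a small hand lying on edge along a plinth: plinth 88 (x) x 46 (y) x 10 mm, hand on top of it, palm 22 mm wide (y), x -20 to +16 mm, up to 40 mm high, where to grip it; fingers to +x, wrist to -x, both narrower. 100 g within 4 per cent. Origin: centre of the plinth's underside. One to three are present, the rest absent; they start on a fixed white board 115 x 235 x 12 mm.
- cast1: White plaster cast of a small hand lying on edge along a plinth: plinth 88 (x) x 46 (y) x 10 mm, hand on top of it, palm 22 mm wide (y), x -20 to +16 mm, up to 40 mm high, where to grip it; fingers to +x, wrist to -x, both narrower. 100 g within 4 per cent. Origin: centre of the plinth's underside. One to three are present, the rest absent; they start on a fixed white board 115 x 235 x 12 mm.
- cast2: White plaster cast of a small hand lying on edge along a plinth: plinth 88 (x) x 46 (y) x 10 mm, hand on top of it, palm 22 mm wide (y), x -20 to +16 mm, up to 40 mm high, where to grip it; fingers to +x, wrist to -x, both narrower. 100 g within 4 per cent. Origin: centre of the plinth's underside. One to three are present, the rest absent; they start on a fixed white board 115 x 235 x 12 mm.
- w100: 100 g steel weight: upright cylinder 27 mm across and 26 mm high with a white knob (20 mm across) on a neck, 48 mm high in all. Origin: centre of its underside, z up.
- w200: 200 g steel weight: upright cylinder 34 mm across and 31 mm high with a yellow knob (20 mm across) on a neck, 53 mm high in all. Origin: centre of its underside, z up.
- w300: 300 g steel weight: upright cylinder 40 mm across and 35 mm high with a red knob (20 mm across) on a neck, 57 mm high in all. Origin: centre of its underside, z up.
- weight_tray: Wooden tray for the weights, 80 (x) x 185 mm (y), floor 6 mm above the table, lip 12 mm high and 6 mm thick, fixed; at the start the three weights stand in a row along y, 58 mm apart, in any order. Origin: centre of its underside.
- drybox: Grey open dry box, outside 214 mm (x) x 124 mm (y) x 70 mm high, walls 12 mm (inside 190 x 100 mm), floor 12 mm thick, fixed, on either side of the table. Origin: centre of its underside.
- lid: Loose blue lid, 250 g: plate 218 (x) x 128 (y) x 6 mm; plug beneath it 182 x 92 x 10 mm (4 mm to spare in the box all round); black upright handle bar on top, 70 (x) x 14 (y) x 34 mm high, pinched from above. Origin: centre of the plug's underside; plate at 10 to 16 mm, handle's top at 50 mm above it. Symmetric. Origin 60 mm above the box's origin when sealed, 66 mm when just laid on.
- seal0 (a joint): How far the gasket is pressed in at the box's -x +y corner, m: 0 raised (6 mm proud of the rim), 0.006 flush; home above 0.0045. An 11 mm black block in the rim, 101 mm along x and 56 mm along y from the box's middle; the lid has a white dot above it. Takes about 9 N, pressed through the lid, and stays where left.
- seal1 (a joint): How far the gasket is pressed in at the box's -x -y corner, m: 0 raised (6 mm proud of the rim), 0.006 flush; home above 0.0045. An 11 mm black block in the rim, 101 mm along x and 56 mm along y from the box's middle; the lid has a white dot above it. Takes about 9 N, pressed through the lid, and stays where left.
- seal2 (a joint): How far the gasket is pressed in at the box's +x -y corner, m: 0 raised (6 mm proud of the rim), 0.006 flush; home above 0.0045. An 11 mm black block in the rim, 101 mm along x and 56 mm along y from the box's middle; the lid has a white dot above it. Takes about 9 N, pressed through the lid, and stays where left.
- seal3 (a joint): How far the gasket is pressed in at the box's +x +y corner, m: 0 raised (6 mm proud of the rim), 0.006 flush; home above 0.0045. An 11 mm black block in the rim, 101 mm along x and 56 mm along y from the box's middle; the lid has a white dot above it. Takes about 9 N, pressed through the lid, and stays where left.
- silicone_jar: White jar with black cap, 84 mm across, 130 mm high; leave it alone.
- mixing_cup: White cup, 90 mm high; leave it alone.
- tape_roll: Black ring of tape, 84 mm across, 24 mm high; leave it alone.
- brush: Paint brush, 160 mm; leave it alone.
- spatula: Spatula, 180 mm; leave it alone.
- mould: Blue rubber mould block, 100 x 75 x 30 mm; leave it alone.
Things that resemble listed ones, but are neither listed nor needed, are in the scene too. What is meant by the weight_tray is not purple, and is the smaller of those in its own colour.

How it is judged:
On the way, in this order (a step that is already met when the one before it is completed fails the run):
1. beam still arrested: every cast stands free on the rectangular plate and a weight stands free on the round plate (x of cast0 in the frame of cast_pan between -0.055 and 0.055 m and y of cast0 in the frame of cast_pan between -0.09 and 0.09 m and z of cast0 in the frame of cast_pan between -0.006 and 0.034 m and x of cast1 in the frame of cast_pan between -0.055 and 0.055 m and y of cast1 in the frame of cast_pan between -0.09 and 0.09 m and z of cast1 in the frame of cast_pan between -0.006 and 0.034 m and x of cast2 in the frame of cast_pan between -0.055 and 0.055 m and y of cast2 in the frame of cast_pan between -0.09 and 0.09 m and z of cast2 in the frame of cast_pan between -0.006 and 0.034 m and ((horizontal distance between w100 and weight_pan below 0.042 m and z of w100 in the frame of weight_pan between -0.006 and 0.01 m and angle between w100's own z axis and vertical below 0.1 rad) or (horizontal distance between w200 and weight_pan below 0.042 m and z of w200 in the frame of weight_pan between -0.006 and 0.01 m and angle between w200's own z axis and vertical below 0.1 rad) or (horizontal distance between w300 and weight_pan below 0.042 m and z of w300 in the frame of weight_pan between -0.006 and 0.01 m and angle between w300's own z axis and vertical below 0.1 rad)) and value of joint arrest below 0.12 rad and contact force between the fingers and cast0 below 0.3 N and contact force between the fingers and cast1 below 0.3 N and contact force between the fingers and cast2 below 0.3 N and contact force between the fingers and w100 below 0.3 N and contact force between the fingers and w200 below 0.3 N and contact force between the fingers and w300 below 0.3 N), for 0.2 s.
2. beam released (lever fully over), all casts on it, at rest within 0.06 rad of level for 1 s (x of cast0 in the frame of cast_pan between -0.055 and 0.055 m and y of cast0 in the frame of cast_pan between -0.09 and 0.09 m and z of cast0 in the frame of cast_pan between -0.006 and 0.034 m and x of cast1 in the frame of cast_pan between -0.055 and 0.055 m and y of cast1 in the frame of cast_pan between -0.09 and 0.09 m and z of cast1 in the frame of cast_pan between -0.006 and 0.034 m and x of cast2 in the frame of cast_pan between -0.055 and 0.055 m and y of cast2 in the frame of cast_pan between -0.09 and 0.09 m and z of cast2 in the frame of cast_pan between -0.006 and 0.034 m and value of joint arrest above 1.08 rad and value of joint beam between -0.06 and 0.06 rad and velocity of joint beam between -0.05 and 0.05 rad/s), for 1 s.
3. beam arrested again with the load still on the plates (x of cast0 in the frame of cast_pan between -0.055 and 0.055 m and y of cast0 in the frame of cast_pan between -0.09 and 0.09 m and z of cast0 in the frame of cast_pan between -0.006 and 0.034 m and x of cast1 in the frame of cast_pan between -0.055 and 0.055 m and y of cast1 in the frame of cast_pan between -0.09 and 0.09 m and z of cast1 in the frame of cast_pan between -0.006 and 0.034 m and x of cast2 in the frame of cast_pan between -0.055 and 0.055 m and y of cast2 in the frame of cast_pan between -0.09 and 0.09 m and z of cast2 in the frame of cast_pan between -0.006 and 0.034 m and ((horizontal distance between w100 and weight_pan below 0.042 m and z of w100 in the frame of weight_pan between -0.006 and 0.01 m and angle between w100's own z axis and vertical below 0.1 rad) or (horizontal distance between w200 and weight_pan below 0.042 m and z of w200 in the frame of weight_pan between -0.006 and 0.01 m and angle between w200's own z axis and vertical below 0.1 rad) or (horizontal distance between w300 and weight_pan below 0.042 m and z of w300 in the frame of weight_pan between -0.006 and 0.01 m and angle between w300's own z axis and vertical below 0.1 rad)) and value of joint arrest below 0.12 rad), for 0.2 s.
4. casts in the box, lid laid on, one corner pressed home while the other three still stand proud (x of cast0 in the frame of drybox between -0.095 and 0.095 m and y of cast0 in the frame of drybox between -0.05 and 0.05 m and z of cast0 in the frame of drybox between 0 and 0.055 m and x of cast1 in the frame of drybox between -0.095 and 0.095 m and y of cast1 in the frame of drybox between -0.05 and 0.05 m and z of cast1 in the frame of drybox between 0 and 0.055 m and x of cast2 in the frame of drybox between -0.095 and 0.095 m and y of cast2 in the frame of drybox between -0.05 and 0.05 m and z of cast2 in the frame of drybox between 0 and 0.055 m and horizontal distance between lid and drybox below 0.008 m and angle between the x axis of lid and the x axis of drybox, either way round below 0.06 rad and ((value of joint seal0 above 0.0045 m and value of joint each of seal1, seal2, seal3 below 0.004 m) or (value of joint seal1 above 0.0045 m and value of joint each of seal0, seal2, seal3 below 0.004 m) or (value of joint seal2 above 0.0045 m and value of joint each of seal0, seal1, seal3 below 0.004 m) or (value of joint seal3 above 0.0045 m and value of joint each of seal0, seal1, seal2 below 0.004 m))), for 0.1 s.
5. three corners home, the last still proud (horizontal distance between lid and drybox below 0.008 m and angle between the x axis of lid and the x axis of drybox, either way round below 0.06 rad and ((value of joint seal0 below 0.004 m and value of joint each of seal1, seal2, seal3 above 0.0045 m) or (value of joint seal1 below 0.004 m and value of joint each of seal0, seal2, seal3 above 0.0045 m) or (value of joint seal2 below 0.004 m and value of joint each of seal0, seal1, seal3 above 0.0045 m) or (value of joint seal3 below 0.004 m and value of joint each of seal0, seal1, seal2 above 0.0045 m))), for 0.1 s.
At the end, for the whole second after the job is handed in: All casts lie in the dry box; the weights stand upright in their tray; the lid is centred on the box within 8 mm and 0.06 rad, flat within 0.018 rad, all four gasket corners pressed in over 4.5 mm; the arrest lever is within 0.12 rad of arrested; everything is released and at rest (x of cast0 in the frame of drybox between -0.095 and 0.095 m and y of cast0 in the frame of drybox between -0.05 and 0.05 m and z of cast0 in the frame of drybox between 0 and 0.055 m and x of cast1 in the frame of drybox between -0.095 and 0.095 m and y of cast1 in the frame of drybox between -0.05 and 0.05 m and z of cast1 in the frame of drybox between 0 and 0.055 m and x of cast2 in the frame of drybox between -0.095 and 0.095 m and y of cast2 in the frame of drybox between -0.05 and 0.05 m and z of cast2 in the frame of drybox between 0 and 0.055 m and horizontal distance between lid and drybox below 0.008 m and angle between the x axis of lid and the x axis of drybox, either way round below 0.06 rad and value of joint each of seal0, seal1, seal2, seal3 above 0.0045 m and angle between lid's own z axis and vertical below 0.018 rad and z of lid in the frame of drybox below 0.0625 m and value of joint arrest below 0.12 rad and x of w100 in the frame of weight_tray between -0.036 and 0.036 m and y of w100 in the frame of weight_tray between -0.089 and 0.089 m and z of w100 in the frame of weight_tray between 0 and 0.014 m and angle between each of w100, w200, w300's own z axis and vertical below 0.1 rad and x of w200 in the frame of weight_tray between -0.036 and 0.036 m and y of w200 in the frame of weight_tray between -0.089 and 0.089 m and z of w200 in the frame of weight_tray between 0 and 0.014 m and x of w300 in the frame of weight_tray between -0.036 and 0.036 m and y of w300 in the frame of weight_tray between -0.089 and 0.089 m and z of w300 in the frame of weight_tray between 0 and 0.014 m and linear speed of lid below 0.02 m/s); the robot touches nothing.
It fails at once if a plate or its load touched while the beam is free (value of joint arrest above 0.4 rad and (contact force between the fingers and cast0 above 1 N or contact force between the fingers and cast1 above 1 N or contact force between the fingers and cast2 above 1 N or contact force between the fingers and w100 above 1 N or contact force between the fingers and w200 above 1 N or contact force between the fingers and w300 above 1 N or contact force between the fingers and cast_pan above 1 N or contact force between the fingers and weight_pan above 1 N)).
It fails at once if another thing on the table moved more than 3 cm (distance of any of silicone_jar, mixing_cup, tape_roll, brush, spatula, mould from where it was at the start of the episode above 0.03 m).
Of cast0, cast1, cast2 only 1 to 3 are there at a start; the rules pass over those that are not, and their reading is None.
At some moment in a run one of cast0, cast1, cast2 may be knocked a few centimetres aside while the robot is not near it.
It also fails if it takes over 210 s, if anything falls off the work surface, if the arm or the gripper's body presses on something with over 40 N, if the wrist force passes 120 N, or if a joint passes its speed limit or range.

## Robot

A 6-joint arm with a two-finger parallel gripper is mounted at the origin on the work surface. World frame = base frame: x ahead of the robot, y to its left, z up, the work surface at z = 0. Lengths are in m, angles in rad, forces in N, time in s.
With the tool pointing down it reaches from about 0.425 to 1.125 m from the base axis. Payload 14.9 kg.
Tool frame: the origin (TCP) lies on the mounting face of the last link; the fingertips stand 191 mm ahead of it and the grasp point (between the pads) lies 172 mm ahead of it (manip.grip_point_offset is the x of the grasp point in the tool frame, in m); x points along the fingers, y is the direction in which the jaws open and shut, and the axes are right-handed (so a half turn about x gives the same grasp; the last joint's range is limited). The gripper opens to 91 mm and grips with 3 to 60 N. Pads are 32 mm wide; open, the fingers measure 118 mm over their backs; the gripper's body (76 mm by 178 mm) begins 60 mm behind the grasp point.
Start: joints at [-1.366, 0.379, 1.734, -0, 1.028, -0.033], TCP at [0.165, -0.68, 0.405] pointing down, gripper open.
Joint ranges: [-2.77, 2.77], [-0.74, 2.19], [0, 2.66], [-1.06, 4.2], [0.31, 2.87], [-3.08, 3.08]. Speed limits (rad/s): [1.89, 1.89, 2.39, 3.14, 3.14, 3.14].

## Interface

Orientations are given as a unit quaternion [w, x, y, z].
In Python, from bench import manip, cams gives the robot as it stands.
- The arm moves only by the tool move_arm, never from a script. Its argument "steps" is a list of rows, each an object of numbers: "tx", "ty", "tz": the shift along the tool's x, y, z in cm; "wx", "wy", "wz": the turn, a rotation vector about the tool's x, y, z in rad. A call has 1 to 20 rows; each row is the pose to reach, as a shift and turn from the pose commanded when the call began, along the tool's axes at that moment; what a row does not reach only later rows make up. A row lasts 1/10 s, in which the tool goes at most 50 mm and 8.59 degrees, less where a joint would pass 70% of its speed; a pose out of reach is approached as far as the arm can. A call with a gripper value outside its range is refused whole. "hand" is the gripper's target within -1 to 1 (fully open at 1, half-way at 0, shut at -1), set as the call begins (left out, the last holds). The fingers move at their own pace and stop on an object; "force" is the grip in N (left out, the last holds). Time passes only in rows, so rows that repeat a pose let the fingers close. It gives the time, the measured TCP pose, the force and the opening at its end, in the units of the state.
- manip.sense(): the state, without advancing time (a new reading comes with each control period).
- cams.camera(name): name is "scene" or "side" or "wrist"; returns the picture (384x512x3 uint8, red, green, blue); there is no depth.
- cams.camera_info(name): a dict with "fx", "fy", "cx", "cy" (pixels), "camera_from_world" (4x4, takes a point from world to camera coordinates). Camera axes: x right, y down, z forward; pixel columns grow to the right and rows downward; lengths in m; the calibration is good to about 2 mm. A picture is of the moment at which its call begins: read the wrist's pose just before it. camera_info takes no time and is no camera call; for the wrist camera it gives the pose at the moment of the call.
- manip.job_done(): hands the job in, once; it reports no verdict.
Trained networks look in the newest picture that a camera, given by its name, has taken for a name from the list of things; names that differ only in an ending like _2 or _b are one class to them, and where a whole thing is asked for, a point or a joint stands for the part that bears it (a point fixed in the world has none). Each returns a list of dicts, best first, with "confidence" (0 to 1); they miss things now and then, are a little off and sometimes report something else, mostly with a low value. They report only what shows in the picture. A call takes as long as a camera call. They do not tell look-alikes from the thing itself.
- cams.spot_in(camera, thing): "point" ([x, y, z] in m, in world coordinates, good to about 4 mm: the middle of the surface that is visible of it).
The state is a dict: "time": time; "joints": joint angles; "dq": joint speeds; "joint_torque": joint torques, N m; "eef_pos": TCP position; "orientation": TCP orientation; "force": force on the tool from outside, world axes, zero at the start; "ft_torque": the same for the moment, N m; "finger_gap": opening from 0.0 (shut) to 1.0 (fully open).
Only numpy, scipy, OpenCV 4.12 (cv2) and the standard library are available. Lean on these libraries where they do the work, as an engineer would, in place of code of your own. Each camera call takes 0.05 s, during which the arm holds its last target. There are 200 camera calls.

## Working session

There is one attempt and no reset: what is moved stays moved. The work goes in short steps, Python scripts to look and compute and a tool call to move; the robot and the scene stay as the last step left them, time stands still between calls to the robot, and variables do not carry over. Pictures are saved under pics/ and viewed, about 12 in all and at most 16, crops included, and the job is handed in when it is done.

Besides the shell and the picture viewer there is one more tool, called as name(argument=value, ...) on one line, values as JSON. move_arm: Moves the arm, as the interface text tells. Its arguments: {"type":"object","properties":{"steps":{"type":"array","items":{"type":"object","properties":{"tx":{"type":"number"},"ty":{"type":"number"},"tz":{"type":"number"},"wx":{"type":"number"},"wy":{"type":"number"},"wz":{"type":"number"}}}},"hand":{"type":"number"},"force":{"type":"number"}},"required":["steps"]}

```bash
ls; mkdir -p pics
cat > h.py <<'E'
import numpy as np, cv2
from bench import manip, cams
def snap(n,f):
    im=cams.camera(n); cv2.imwrite('pics/'+f,im[:,:,::-1]); return im
def px(n,p):
    i=cams.camera_info(n); c=np.array(i["camera_from_world"])@np.append(p,1); return [round(float(i["fx"]*c[0]/c[2]+i["cx"])),round(float(i["fy"]*c[1]/c[2]+i["cy"]))]
def ray(n,uv,z):
    i=cams.camera_info(n); M=np.linalg.inv(np.array(i["camera_from_world"]))
    d=M[:3,:3]@np.array([(uv[0]-i["cx"])/i["fx"],(uv[1]-i["cy"])/i["fy"],1]); o=M[:3,3]
    return o+d*(z-o[2])/d[2]
E
python3 - <<'E'
from h import *
a=snap('scene','a.png');b=snap('side','b.png')
s=manip.sense();print({k:np.round(v,3).tolist() for k,v in s.items()},manip.grip_point_offset)
for t in ['cast_pan','weight_pan','arrest_knob','cast0','w100','w200','w300','weight_tray','drybox','lid']:
  for c in ['scene','side']:
    for r in cams.spot_in(c,t): print(t,c,np.round(r['point'],3).tolist(),round(r['confidence'],2),px(c,r['point']))
E
```

```text
pics
{'time': 0.1, 'joints': [-1.366, 0.379, 1.735, 0.0, 1.029, -0.033], 'dq': [-0.0, -0.002, 0.0, -0.001, 0.002, -0.0], 'joint_torque': [-0.0, -76.503, -43.529, 0.065, 0.04, -0.0], 'eef_pos': [0.165, -0.68, 0.404], 'orientation': [-0.084, -0.702, -0.084, 0.702], 'force': [-0.041, -0.295, 0.777], 'ft_torque': [-0.045, 0.023, -0.018], 'finger_gap': 1.0} 0.172
cast_pan scene [0.65, 0.097, 0.092] 0.66 [285, 222]
cast_pan side [0.65, 0.103, 0.089] 0.95 [189, 176]
weight_pan scene [0.648, -0.133, 0.096] 0.58 [203, 217]
weight_pan side [0.548, 0.009, 0.078] 0.67 [239, 179]
weight_pan side [0.648, -0.128, 0.09] 0.63 [246, 145]
arrest_knob scene [0.551, 0.024, 0.103] 0.64 [261, 195]
cast0 scene [0.464, -0.13, 0.023] 0.87 [214, 194]
cast0 scene [0.463, -0.199, 0.024] 0.75 [193, 193]
cast0 side [0.446, -0.118, 0.024] 0.93 [294, 189]
cast0 side [0.442, -0.19, 0.026] 0.62 [309, 179]
w100 scene [0.469, 0.055, 0.042] 0.75 [271, 193]
w100 scene [0.464, 0.167, 0.038] 0.72 [306, 195]
w100 scene [0.455, 0.113, 0.033] 0.55 [289, 194]
w100 side [0.448, 0.176, 0.035] 0.73 [222, 235]
w100 side [0.456, 0.0
[... 529 characters left out ...]
0.176, 0.035] 0.73 [222, 235]
w300 side [0.456, 0.064, 0.039] 0.54 [249, 212]
w300 side [0.444, 0.12, 0.032] 0.53 [238, 226]
weight_tray scene [0.466, 0.132, 0.01] 0.98 [294, 202]
weight_tray scene [0.187, 0.296, 0.013] 0.81 [337, 153]
weight_tray scene [0.224, -0.285, 0.007] 0.61 [180, 153]
weight_tray side [0.22, -0.212, 0.005] 0.83 [377, 211]
weight_tray side [0.179, 0.303, 0.006] 0.8 [270, 335]
weight_tray side [0.438, 0.137, 0.002] 0.69 [236, 239]
drybox scene [0.47, 0.337, 0.043] 0.57 [359, 198]
drybox side [0.472, 0.335, 0.038] 0.79 [166, 264]
drybox side [0.598, 0.476, 0.003] 0.38 [84, 281]
lid scene [0.5, -0.322, 0.018] 0.81 [152, 200]
lid side [0.536, -0.318, 0.016] 0.82 [309, 155]
```

```bash
python3 -c "
import cv2
a=cv2.imread('pics/a.png')[110:290,100:420];b=cv2.imread('pics/b.png')[90:390,60:460]
cv2.imwrite('pics/a2.png',cv2.resize(a,None,fx=2.5,fy=2.5,interpolation=2));cv2.imwrite('pics/b2.png',cv2.resize(b,None,fx=2,fy=2,interpolation=2))"
```

```text
(no output)
```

View pics/a2.png

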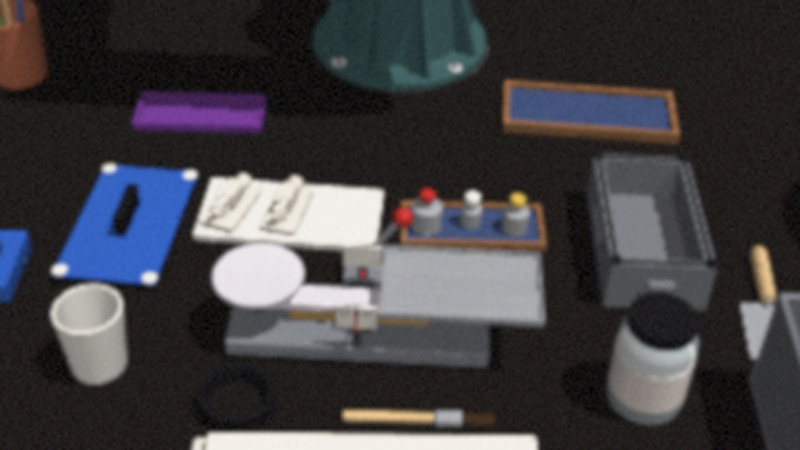

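View pics/b2.png

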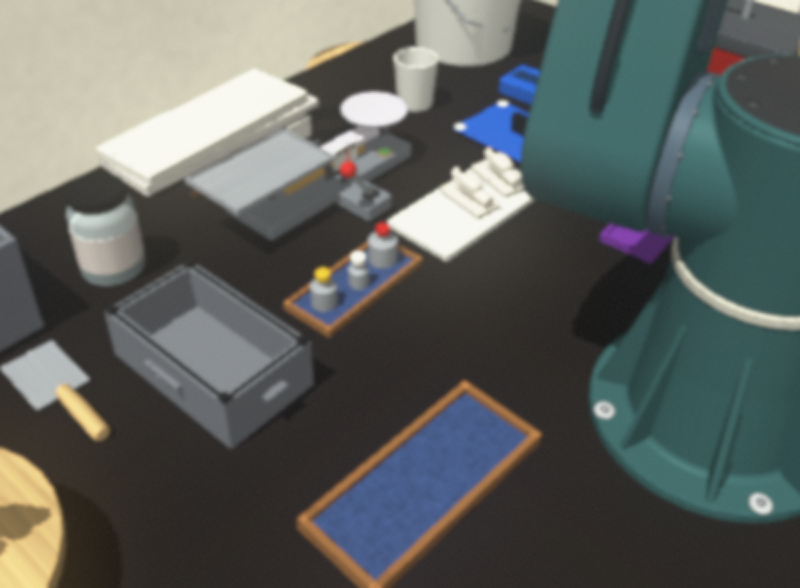

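Two casts (scene about (262,205) and (228,203) in the crop), yellow weight at the tray's +y end, box at +y, lid at -y. So w200 is the weight.

```bash
cat >> h.py <<'E'
from scipy.spatial.transform import Rotation as R
def pose():
    s=manip.sense(); q=s['orientation']; return np.array(s['eef_pos']),R.from_quat([q[1],q[2],q[3],q[0]]),s
def go(g,yaw=None):
    """grip point world g, yaw = angle of jaw axis (tool y) from world +y, mod pi -> shift in cm & turn"""
    p,r,s=pose(); M=r.as_matrix()
    a=np.arctan2(-M[0,1],M[1,1]) 
    dy=0 if yaw is None else (yaw-a+np.pi/2)%np.pi-np.pi/2
    # target: straight down
    ang=a+dy; y=np.array([-np.sin(ang),np.cos(ang),0]); x=np.array([0,0,-1.]); z=np.cross(x,y)
    T=np.column_stack([x,y,z]); w=R.from_matrix(M.T@T).as_rotvec()
    t=np.array(g)-x*manip.grip_point_offset
    print('go',np.round(g,3),'shift cm',np.round(M.T@(t-p)*100,2),'turn',np.round(w,3),'| yaw now',round(float(a),3),'grip now',np.round(p+M[:,0]*.172,4),'t',round(s['time'],1),'gap',round(s['finger_gap']*91,1),'F',np.round(s['force'],1))
E
python3 - <<'E'
from h import *
p,r,s=pose();print(np.round(r.as_matrix(),3))
i=cams.camera_info('wrist');M=np.linalg.inv(i['camera_from_world']);print(i['fx'],np.round(r.inv().apply(M[:3,3]-p),3),np.round(r.inv().as_matrix()@M[:3,:3],2))
go([.45,-.12,.25],0)
E
```

```text
[[-0.     0.236 -0.972]
 [-0.    -0.972 -0.236]
 [-1.     0.     0.   ]]
320.4506323145625 [ 0.021 -0.001 -0.066] [[ 0.   -0.23  0.97]
 [ 1.    0.   -0.  ]
 [-0.    0.97  0.23]]
go [ 0.45 -0.12  0.25] shift cm [ -1.73 -47.74 -40.91] turn [ 0.238  0.    -0.   ] | yaw now -2.904 grip now [ 0.1649 -0.6803  0.2327] t 1.1 gap 91.2 F [-0.3 -0.   0.5]
```

Run:
```python
from h import *
go([.47,0.02,.30],0)
```

```text
go [0.47 0.02 0.3 ] shift cm [ -6.73 -60.87 -46.15] turn [ 0.238  0.    -0.   ] | yaw now -2.904 grip now [ 0.1649 -0.6803  0.2327] t 1.1 gap 91.2 F [-0.3 -0.   0.5]
```

move_arm(steps=[{"tx":-6.7,"ty":-10,"tz":-20,"wx":0.1},{"tx":-6.7,"ty":-20,"tz":-30,"wx":0.238},{"tx":-6.7,"ty":-30,"tz":-40,"wx":0.238},{"tx":-6.7,"ty":-60.9,"tz":-46.2,"wx":0.238},{"tx":-6.7,"ty":-60.9,"tz":-46.2,"wx":0.238},{"tx":-6.7,"ty":-60.9,"tz":-46.2,"wx":0.238},{"tx":-6.7,"ty":-60.9,"tz":-46.2,"wx":0.238},{"tx":-6.7,"ty":-60.9,"tz":-46.2,"wx":0.238},{"tx":-6.7,"ty":-60.9,"tz":-46.2,"wx":0.238},{"tx":-6.7,"ty":-60.9,"tz":-46.2,"wx":0.238},{"tx":-6.7,"ty":-60.9,"tz":-46.2,"wx":0.238},{"tx":-6.7,"ty":-60.9,"tz":-46.2,"wx":0.238},{"tx":-6.7,"ty":-60.9,"tz":-46.2,"wx":0.238},{"tx":-6.7,"ty":-60.9,"tz":-46.2,"wx":0.238},{"tx":-6.7,"ty":-60.9,"tz":-46.2,"wx":0.238},{"tx":-6.7,"ty":-60.9,"tz":-46.2,"wx":0.238},{"tx":-6.7,"ty":-60.9,"tz":-46.2,"wx":0.238},{"tx":-6.7,"ty":-60.9,"tz":-46.2,"wx":0.238},{"tx":-6.7,"ty":-60.9,"tz":-46.2,"wx":0.238},{"tx":-6.7,"ty":-60.9,"tz":-46.2,"wx":0.238}], hand=0.1, force=15)

```text
invalid input
```

Run:
```python
from h import *
import time
go([.47,0.02,.30],0)
c='wrist';a=snap(c,'w1.png');cv2.imwrite('pics/w1b.png',cv2.resize(a[:,:,::-1],None,fx=1.5,fy=1.5,interpolation=2))
for t in ['cast_pan','weight_pan','arrest_knob','cast0','w200','weight_tray','drybox','lid']:
    for r in cams.spot_in(c,t): print(t,c,np.round(r['point'],3).tolist(),round(r['confidence'],2),px(c,r['point']))
```

```text
go [0.47 0.02 0.3 ] shift cm [ -6.73 -60.87 -46.15] turn [ 0.238  0.    -0.   ] | yaw now -2.904 grip now [ 0.1649 -0.6803  0.2327] t 1.1 gap 91.2 F [-0.3 -0.   0.5]
```

View pics/w1b.png

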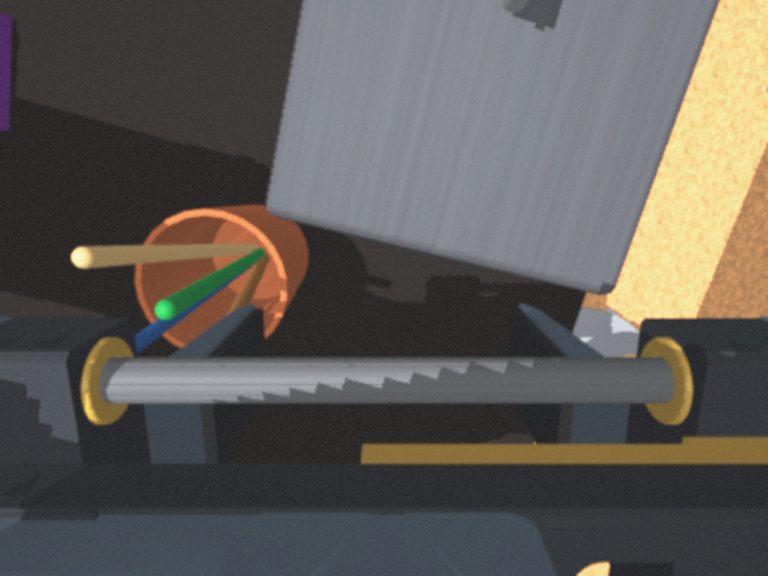

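move_arm(steps=[{"tx":-6.7,"ty":-10,"tz":-20,"wx":0.1,"wy":0,"wz":0}], hand=0.1, force=15)

```text
time: 1.65
eef_pos: [0.1993, -0.6507, 0.4176]
orientation: [-0.047, -0.705, -0.048, 0.706]
force: [1.9, -0.0, -0.5]
finger_gap: 0.939
```

Run:
```python
from h import *
go([.42,0.02,.30],0)
```

```text
go [0.42 0.02 0.3 ] shift cm [ -5.37 -63.52 -30.85] turn [0.134 0.001 0.001] | yaw now -3.007 grip now [ 0.1992 -0.6505  0.2456] t 1.6 gap 85.4 F [ 1.9 -0.  -0.5]
```

move_arm(steps=[{"tx":-5.4,"ty":-10,"tz":-13,"wx":0.134,"wy":0,"wz":0},{"tx":-5.4,"ty":-30,"tz":-33,"wx":0.134,"wy":0,"wz":0},{"tx":-5.4,"ty":-40,"tz":-33,"wx":0.134,"wy":0,"wz":0},{"tx":-5.4,"ty":-63.5,"tz":-33,"wx":0.134,"wy":0,"wz":0},{"tx":-5.4,"ty":-63.5,"tz":-33,"wx":0.134,"wy":0,"wz":0},{"tx":-5.4,"ty":-63.5,"tz":-33,"wx":0.134,"wy":0,"wz":0},{"tx":-5.4,"ty":-63.5,"tz":-33,"wx":0.134,"wy":0,"wz":0},{"tx":-5.4,"ty":-63.5,"tz":-33,"wx":0.134,"wy":0,"wz":0},{"tx":-5.4,"ty":-63.5,"tz":-33,"wx":0.134,"wy":0,"wz":0},{"tx":-5.4,"ty":-63.5,"tz":-33,"wx":0.134,"wy":0,"wz":0},{"tx":-5.4,"ty":-63.5,"tz":-33,"wx":0.134,"wy":0,"wz":0},{"tx":-5.4,"ty":-63.5,"tz":-33,"wx":0.134,"wy":0,"wz":0},{"tx":-5.4,"ty":-63.5,"tz":-33,"wx":0.134,"wy":0,"wz":0},{"tx":-5.4,"ty":-63.5,"tz":-33,"wx":0.134,"wy":0,"wz":0},{"tx":-5.4,"ty":-63.5,"tz":-33,"wx":0.134,"wy":0,"wz":0},{"tx":-5.4,"ty":-63.5,"tz":-33,"wx":0.134,"wy":0,"wz":0},{"tx":-5.4,"ty":-63.5,"tz":-33,"wx":0.134,"wy":0,"wz":0},{"tx":-5.4,"ty":-63.5,"tz":-33,"wx":0.134,"wy":0,"wz":0}])

```text
time: 3.45
eef_pos: [0.4409, 0.0243, 0.473]
orientation: [-0.001, -0.707, -0.001, 0.707]
force: [-0.5, -0.6, -0.2]
finger_gap: 0.55
```

Run:
```python
from h import *
go([.44,0.02,.30],0)
c='wrist';a=snap(c,'w2.png');cv2.imwrite('pics/w2b.png',cv2.resize(a[:,:,::-1],None,fx=1.5,fy=1.5,interpolation=2))
for t in ['cast_pan','weight_pan','arrest_knob','cast0','w200','weight_tray','drybox','lid']:
    for r in cams.spot_in(c,t): print(t,c,np.round(r['point'],3).tolist(),round(r['confidence'],2),px(c,r['point']))
```

```text
go [0.44 0.02 0.3 ] shift cm [0.1  0.43 0.09] turn [ 0.003  0.    -0.   ] | yaw now -3.138 grip now [0.4409 0.0242 0.301 ] t 3.5 gap 50.0 F [-0.5 -0.6 -0.2]
cast_pan wrist [0.573, 0.278, 0.073] 0.7 [28, 51]
cast_pan wrist [0.604, 0.092, 0.089] 0.62 [193, 16]
weight_pan wrist [0.611, -0.129, 0.095] 0.89 [411, 7]
arrest_knob wrist [0.551, 0.013, 0.101] 0.7 [270, 69]
cast0 wrist [0.455, -0.117, 0.025] 0.87 [364, 154]
cast0 wrist [0.45, -0.192, 0.03] 0.67 [422, 158]
w200 wrist [0.455, 0.114, 0.044] 0.98 [188, 155]
w200 wrist [0.464, 0.054, 0.044] 0.9 [235, 148]
w200 wrist [0.455, 0.164, 0.041] 0.71 [150, 154]
weight_tray wrist [0.253, -0.321, 0.0] 0.78 [480, 281]
weight_tray wrist [0.226, 0.363, 0.01] 0.64 [39, 299]
drybox wrist [0.471, 0.283, 0.028] 0.63 [62, 140]
lid wrist [0.468, -0.291, 0.015] 0.69 [491, 144]
```

View pics/w2b.png

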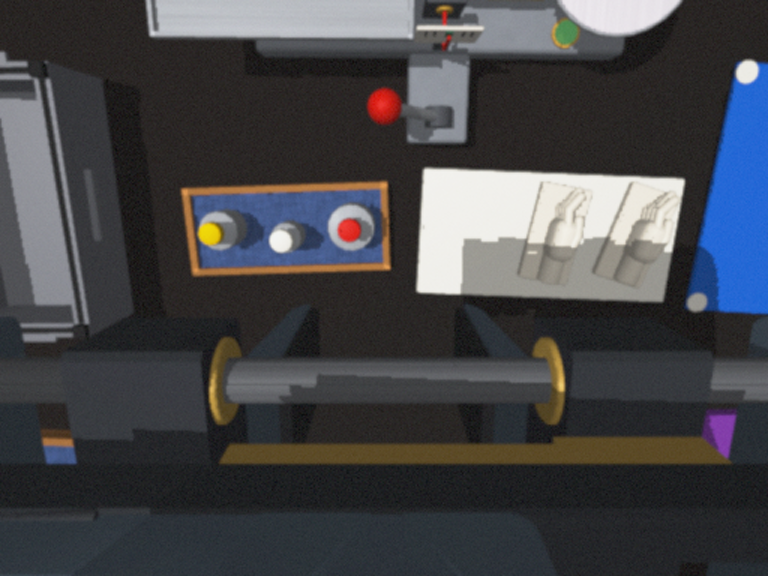

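Run:
```python
from h import *
f=lambda u,z:np.round(ray('wrist',(u[0]/1.5,u[1]/1.5),z)[:2],4)
for n,L,z in [('A',[(541,182),(592,188),(520,277),(570,287)],.022),('B',[(629,182),(679,192),(597,272),(648,287)],.022)]:
    P=np.array([f(u,z) for u in L]); d=(P[0]+P[1]-P[2]-P[3])/2; w=P[0]+P[2]-P[1]-P[3]; c=P.mean(0)
    print(n,P.tolist(),c,'yaw',np.arctan2(d[1],d[0]),np.linalg.norm(d),np.linalg.norm(w)/2)
print('yellow',f((209,232),.049),'white',f((281,240),.044),'red',f((349,230),.053))
print('tray',[f(u,.012) for u in [(183,189),(387,182),(193,274),(389,268)]])
print('knob',f((385,106),.098),'pan',f((150,37),.093),f((412,38),.093))
print('lid',f((747,72),.016),f((697,303),.016),'box',f((47,65),.07),f((88,340),.07))
print('board',[f(u,.012) for u in [(423,168),(684,179),(417,292),(664,303)]])
```

```text
A [[0.4969, -0.1095], [0.492, -0.1546], [0.4118, -0.097], [0.4025, -0.1437]] [ 0.4508 -0.1262] yaw -0.13322675164037853 0.08808053133354722 0.04644588248704075
B [[0.4972, -0.1865], [0.4888, -0.2315], [0.4167, -0.167], [0.4028, -0.2155]] [ 0.451375 -0.200125] yaw -0.21006769255674285 0.08512123706807834 0.04806126298798231
yellow [0.4555 0.1746] white [0.4483 0.1155] red [0.4581 0.0567]
tray [array([0.4894, 0.2084]), array([0.4962, 0.0252]), array([0.4114, 0.2065]), array([0.4177, 0.023 ])]
knob [0.5499 0.0269] pan [0.5945 0.1877] [0.5945 0.0086]
lid [ 0.5881 -0.2779] [ 0.386 -0.267] box [0.581 0.276] [0.3669 0.2761]
board [array([ 0.5085, -0.0068]), array([ 0.4998, -0.2402]), array([ 0.3947, -0.0035]), array([ 0.3848, -0.2383])]
```

Run:
```python
from h import *
go([.449,-.126,.10],-.133); go([.449,-.126,.045],-.133)
```

```text
go [ 0.449 -0.126  0.1  ] shift cm [20.11 15.07 -0.74] turn [ 0.136 -0.    -0.   ] | yaw now -3.138 grip now [0.4411 0.0247 0.3011] t 3.9 gap 50.3 F [0.3 0.1 0.4]
go [ 0.449 -0.126  0.045] shift cm [25.61 15.07 -0.74] turn [ 0.136 -0.    -0.   ] | yaw now -3.138 grip now [0.4411 0.0247 0.3011] t 3.9 gap 50.3 F [0.3 0.1 0.4]
```

move_arm(steps=[{"tx":12,"ty":15.1,"tz":-0.7,"wx":0.136,"wy":0,"wz":0},{"tx":14,"ty":15.1,"tz":-0.7,"wx":0.136,"wy":0,"wz":0},{"tx":16,"ty":15.1,"tz":-0.7,"wx":0.136,"wy":0,"wz":0},{"tx":20,"ty":15.1,"tz":-0.7,"wx":0.136,"wy":0,"wz":0},{"tx":20,"ty":15.1,"tz":-0.7,"wx":0.136,"wy":0,"wz":0},{"tx":23,"ty":15.1,"tz":-0.7,"wx":0.136,"wy":0,"wz":0},{"tx":25.6,"ty":15.1,"tz":-0.7,"wx":0.136,"wy":0,"wz":0},{"tx":25.6,"ty":15.1,"tz":-0.7,"wx":0.136,"wy":0,"wz":0},{"tx":25.6,"ty":15.1,"tz":-0.7,"wx":0.136,"wy":0,"wz":0}])

```text
time: 4.8
eef_pos: [0.4489, -0.1261, 0.2175]
orientation: [0.047, -0.705, 0.047, 0.706]
force: [-0.3, -0.3, -0.2]
finger_gap: 0.552
```

move_arm(steps=[{"tx":0,"ty":0,"tz":0,"wx":0,"wy":0,"wz":0},{"tx":0,"ty":0,"tz":0,"wx":0,"wy":0,"wz":0},{"tx":0,"ty":0,"tz":0,"wx":0,"wy":0,"wz":0},{"tx":0,"ty":0,"tz":0,"wx":0,"wy":0,"wz":0},{"tx":0,"ty":0,"tz":0,"wx":0,"wy":0,"wz":0},{"tx":0,"ty":0,"tz":0,"wx":0,"wy":0,"wz":0},{"tx":-4,"ty":0,"tz":0,"wx":0,"wy":0,"wz":0},{"tx":-8,"ty":0,"tz":0,"wx":0,"wy":0,"wz":0},{"tx":-14,"ty":0,"tz":0,"wx":0,"wy":0,"wz":0},{"tx":-16,"ty":0,"tz":0,"wx":0,"wy":0,"wz":0},{"tx":-16,"ty":0,"tz":0,"wx":0,"wy":0,"wz":0}], hand=-1, force=15)

```text
time: 5.9
eef_pos: [0.4496, -0.1263, 0.3814]
orientation: [-0.046, 0.708, -0.047, -0.703]
force: [0.4, 0.3, -1.5]
finger_gap: 0.241
```

Run:
```python
from h import *
go([.6475,.053,.205],0);go([.6475,.053,.126],0)
```

```text
go [0.648 0.053 0.205] shift cm [  0.53 -20.38 -17.26] turn [-0.132 -0.007 -0.002] | yaw now 3.009 grip now [ 0.4507 -0.1267  0.2094] t 5.9 gap 21.9 F [ 0.4  0.3 -1.5]
go [0.648 0.053 0.126] shift cm [  8.43 -20.39 -17.2 ] turn [-0.132 -0.007 -0.002] | yaw now 3.009 grip now [ 0.4507 -0.1267  0.2094] t 5.9 gap 21.9 F [ 0.4  0.3 -1.5]
```

move_arm(steps=[{"tx":0,"ty":-20.4,"tz":-17.2,"wx":-0.132,"wy":0,"wz":0},{"tx":0,"ty":-20.4,"tz":-17.2,"wx":-0.132,"wy":0,"wz":0},{"tx":0,"ty":-20.4,"tz":-17.2,"wx":-0.132,"wy":0,"wz":0},{"tx":0,"ty":-20.4,"tz":-17.2,"wx":-0.132,"wy":0,"wz":0},{"tx":0,"ty":-20.4,"tz":-17.2,"wx":-0.132,"wy":0,"wz":0},{"tx":0,"ty":-20.4,"tz":-17.2,"wx":-0.132,"wy":0,"wz":0},{"tx":0,"ty":-20.4,"tz":-17.2,"wx":-0.132,"wy":0,"wz":0},{"tx":3,"ty":-20.4,"tz":-17.2,"wx":-0.132,"wy":0,"wz":0},{"tx":6,"ty":-20.4,"tz":-17.2,"wx":-0.132,"wy":0,"wz":0},{"tx":7,"ty":-20.4,"tz":-17.2,"wx":-0.132,"wy":0,"wz":0},{"tx":8,"ty":-20.4,"tz":-17.2,"wx":-0.132,"wy":0,"wz":0},{"tx":8,"ty":-20.4,"tz":-17.2,"wx":-0.132,"wy":0,"wz":0},{"tx":8,"ty":-20.4,"tz":-17.2,"wx":-0.132,"wy":0,"wz":0}])

```text
time: 7.2
eef_pos: [0.6463, 0.0532, 0.298]
orientation: [-0.0, 0.707, -0.0, -0.707]
force: [0.2, 0.1, -0.5]
finger_gap: 0.243
```

Run:
```python
from h import *
go([.6475,.053,.125],0)
```

```text
go [0.648 0.053 0.125] shift cm [ 0.1   0.02 -0.12] turn [-0.    -0.001  0.   ] | yaw now 3.141 grip now [0.6465 0.0532 0.126 ] t 7.2 gap 22.1 F [ 0.2  0.1 -0.5]
```

move_arm(steps=[{"tx":0.2,"ty":0,"tz":-0.1,"wx":0,"wy":0,"wz":0},{"tx":0.2,"ty":0,"tz":-0.1,"wx":0,"wy":0,"wz":0}])

```text
time: 7.4
eef_pos: [0.6474, 0.0535, 0.2958]
orientation: [-0.0, 0.708, -0.0, -0.707]
force: [0.3, -0.1, 0.5]
finger_gap: 0.238
```

move_arm(steps=[{"tx":0,"ty":0,"tz":0,"wx":0,"wy":0,"wz":0},{"tx":0,"ty":0,"tz":0,"wx":0,"wy":0,"wz":0},{"tx":0,"ty":0,"tz":0,"wx":0,"wy":0,"wz":0},{"tx":0,"ty":0,"tz":0,"wx":0,"wy":0,"wz":0},{"tx":-4,"ty":0,"tz":0,"wx":0,"wy":0,"wz":0},{"tx":-8,"ty":0,"tz":0,"wx":0,"wy":0,"wz":0},{"tx":-12,"ty":0,"tz":0,"wx":0,"wy":0,"wz":0},{"tx":-12,"ty":0,"tz":0,"wx":0,"wy":0,"wz":0},{"tx":-12,"ty":0,"tz":0,"wx":0,"wy":0,"wz":0}], hand=0.1)

```text
time: 8.3
eef_pos: [0.6471, 0.0535, 0.4159]
orientation: [-0.0, 0.708, -0.0, -0.707]
force: [-1.0, 0.3, -0.5]
finger_gap: 0.549
```

Run:
```python
from h import *
cams.camera('scene')
print([(np.round(r['point'],3).tolist(),r['confidence']) for r in cams.spot_in('scene','cast0')])
go([.4493,-.1997,.10],-.21); go([.4493,-.1997,.045],-.21)
```

```text
[([0.464, -0.2, 0.024], 0.52)]
go [ 0.449 -0.2    0.1  ] shift cm [14.22 25.32 19.71] turn [ 0.21   0.002 -0.   ] | yaw now 3.141 grip now [0.6464 0.0534 0.2419] t 8.4 gap 50.0 F [ 0.3 -0.5 -0.3]
go [ 0.449 -0.2    0.045] shift cm [19.72 25.32 19.7 ] turn [ 0.21   0.002 -0.   ] | yaw now 3.141 grip now [0.6464 0.0534 0.2419] t 8.4 gap 50.0 F [ 0.3 -0.5 -0.3]
```

move_arm(steps=[{"tx":0,"ty":25.3,"tz":19.7,"wx":0.21,"wy":0,"wz":0},{"tx":0,"ty":25.3,"tz":19.7,"wx":0.21,"wy":0,"wz":0},{"tx":0,"ty":25.3,"tz":19.7,"wx":0.21,"wy":0,"wz":0},{"tx":0,"ty":25.3,"tz":19.7,"wx":0.21,"wy":0,"wz":0},{"tx":0,"ty":25.3,"tz":19.7,"wx":0.21,"wy":0,"wz":0},{"tx":0,"ty":25.3,"tz":19.7,"wx":0.21,"wy":0,"wz":0},{"tx":8,"ty":25.3,"tz":19.7,"wx":0.21,"wy":0,"wz":0},{"tx":14.2,"ty":25.3,"tz":19.7,"wx":0.21,"wy":0,"wz":0},{"tx":14.2,"ty":25.3,"tz":19.7,"wx":0.21,"wy":0,"wz":0},{"tx":14.2,"ty":25.3,"tz":19.7,"wx":0.21,"wy":0,"wz":0},{"tx":17,"ty":25.3,"tz":19.7,"wx":0.21,"wy":0,"wz":0},{"tx":19.7,"ty":25.3,"tz":19.7,"wx":0.21,"wy":0,"wz":0},{"tx":19.7,"ty":25.3,"tz":19.7,"wx":0.21,"wy":0,"wz":0},{"tx":19.7,"ty":25.3,"tz":19.7,"wx":0.21,"wy":0,"wz":0}])

```text
time: 9.8
eef_pos: [0.4506, -0.1995, 0.2193]
orientation: [0.074, -0.703, 0.074, 0.703]
force: [-0.3, -0.4, 0.1]
finger_gap: 0.555
```

move_arm(steps=[{"tx":0,"ty":0,"tz":0,"wx":0,"wy":0,"wz":0},{"tx":0,"ty":0,"tz":0,"wx":0,"wy":0,"wz":0},{"tx":0,"ty":0,"tz":0,"wx":0,"wy":0,"wz":0},{"tx":0,"ty":0,"tz":0,"wx":0,"wy":0,"wz":0},{"tx":0,"ty":0,"tz":0,"wx":0,"wy":0,"wz":0},{"tx":0,"ty":0,"tz":0,"wx":0,"wy":0,"wz":0},{"tx":-4,"ty":0,"tz":0,"wx":0,"wy":0,"wz":0},{"tx":-8,"ty":0,"tz":0,"wx":0,"wy":0,"wz":0},{"tx":-14,"ty":0,"tz":0,"wx":0,"wy":0,"wz":0},{"tx":-18,"ty":0,"tz":0,"wx":0,"wy":0,"wz":0},{"tx":-18,"ty":0,"tz":0,"wx":0,"wy":0,"wz":0},{"tx":-18,"ty":0,"tz":0,"wx":0,"wy":0,"wz":0}], hand=-1)

```text
time: 11.0
eef_pos: [0.4499, -0.1994, 0.3991]
orientation: [-0.074, 0.704, -0.074, -0.702]
force: [-0.7, 0.1, -1.5]
finger_gap: 0.24
```

Run:
```python
from h import *
go([.6475,.143,.23],0);go([.6475,.143,.124],0)
```

```text
go [0.648 0.143 0.23 ] shift cm [ -0.28 -37.61 -12.18] turn [-0.21  -0.002 -0.001] | yaw now 2.931 grip now [ 0.4503 -0.1996  0.2271] t 11.0 gap 21.8 F [-0.7  0.1 -1.5]
go [0.648 0.143 0.124] shift cm [ 10.32 -37.61 -12.16] turn [-0.21  -0.002 -0.001] | yaw now 2.931 grip now [ 0.4503 -0.1996  0.2271] t 11.0 gap 21.8 F [-0.7  0.1 -1.5]
```

move_arm(steps=[{"tx":0,"ty":-37.6,"tz":-12.2,"wx":-0.21,"wy":0,"wz":0},{"tx":0,"ty":-37.6,"tz":-12.2,"wx":-0.21,"wy":0,"wz":0},{"tx":0,"ty":-37.6,"tz":-12.2,"wx":-0.21,"wy":0,"wz":0},{"tx":0,"ty":-37.6,"tz":-12.2,"wx":-0.21,"wy":0,"wz":0},{"tx":0,"ty":-37.6,"tz":-12.2,"wx":-0.21,"wy":0,"wz":0},{"tx":0,"ty":-37.6,"tz":-12.2,"wx":-0.21,"wy":0,"wz":0},{"tx":0,"ty":-37.6,"tz":-12.2,"wx":-0.21,"wy":0,"wz":0},{"tx":0,"ty":-37.6,"tz":-12.2,"wx":-0.21,"wy":0,"wz":0},{"tx":0,"ty":-37.6,"tz":-12.2,"wx":-0.21,"wy":0,"wz":0},{"tx":0,"ty":-37.6,"tz":-12.2,"wx":-0.21,"wy":0,"wz":0},{"tx":4,"ty":-37.6,"tz":-12.2,"wx":-0.21,"wy":0,"wz":0},{"tx":7.5,"ty":-37.6,"tz":-12.2,"wx":-0.21,"wy":0,"wz":0},{"tx":9.5,"ty":-37.6,"tz":-12.2,"wx":-0.21,"wy":0,"wz":0},{"tx":10.1,"ty":-37.6,"tz":-12.2,"wx":-0.21,"wy":0,"wz":0},{"tx":10.1,"ty":-37.6,"tz":-12.2,"wx":-0.21,"wy":0,"wz":0},{"tx":10.1,"ty":-37.6,"tz":-12.2,"wx":-0.21,"wy":0,"wz":0}])

```text
time: 12.6
eef_pos: [0.6474, 0.1418, 0.297]
orientation: [0.0, -0.707, 0.0, 0.707]
force: [0.3, -0.1, -2.1]
finger_gap: 0.238
```

move_arm(steps=[{"tx":0.1,"ty":0,"tz":0,"wx":0,"wy":0,"wz":0},{"tx":0.1,"ty":0,"tz":0,"wx":0,"wy":0,"wz":0},{"tx":0.1,"ty":0,"tz":0,"wx":0,"wy":0,"wz":0},{"tx":0.1,"ty":0,"tz":0,"wx":0,"wy":0,"wz":0},{"tx":-4,"ty":0,"tz":0,"wx":0,"wy":0,"wz":0},{"tx":-8,"ty":0,"tz":0,"wx":0,"wy":0,"wz":0},{"tx":-12,"ty":0,"tz":0,"wx":0,"wy":0,"wz":0},{"tx":-12,"ty":0,"tz":0,"wx":0,"wy":0,"wz":0},{"tx":-12,"ty":0,"tz":0,"wx":0,"wy":0,"wz":0}], hand=0.1)

```text
time: 13.5
eef_pos: [0.6478, 0.1428, 0.418]
orientation: [-0.0, 0.708, 0.0, -0.706]
force: [0.2, -0.2, -1.2]
finger_gap: 0.549
```

Run:
```python
from h import *
go([.4555,.1746,.13],0); go([.4555,.1746,.060],0)
```

```text
go [0.456 0.175 0.13 ] shift cm [11.56 -3.17 19.25] turn [-0.    -0.002  0.   ] | yaw now 3.141 grip now [0.6481 0.1429 0.246 ] t 13.5 gap 50.0 F [ 0.2 -0.2 -1.2]
go [0.456 0.175 0.06 ] shift cm [18.56 -3.17 19.27] turn [-0.    -0.002  0.   ] | yaw now 3.141 grip now [0.6481 0.1429 0.246 ] t 13.5 gap 50.0 F [ 0.2 -0.2 -1.2]
```

move_arm(steps=[{"tx":0,"ty":-3.2,"tz":19.3,"wx":0,"wy":0,"wz":0},{"tx":0,"ty":-3.2,"tz":19.3,"wx":0,"wy":0,"wz":0},{"tx":0,"ty":-3.2,"tz":19.3,"wx":0,"wy":0,"wz":0},{"tx":5,"ty":-3.2,"tz":19.3,"wx":0,"wy":0,"wz":0},{"tx":8,"ty":-3.2,"tz":19.3,"wx":0,"wy":0,"wz":0},{"tx":12,"ty":-3.2,"tz":19.3,"wx":0,"wy":0,"wz":0},{"tx":12,"ty":-3.2,"tz":19.3,"wx":0,"wy":0,"wz":0},{"tx":15,"ty":-3.2,"tz":19.3,"wx":0,"wy":0,"wz":0},{"tx":18.5,"ty":-3.2,"tz":19.3,"wx":0,"wy":0,"wz":0},{"tx":18.5,"ty":-3.2,"tz":19.3,"wx":0,"wy":0,"wz":0},{"tx":18.5,"ty":-3.2,"tz":19.3,"wx":0,"wy":0,"wz":0}])

```text
time: 14.6
eef_pos: [0.4553, 0.1749, 0.233]
orientation: [0.0, -0.707, 0.0, 0.707]
force: [0.4, 0.4, 0.1]
finger_gap: 0.547
```

move_arm(steps=[{"tx":0,"ty":0,"tz":0,"wx":0,"wy":0,"wz":0},{"tx":0,"ty":0,"tz":0,"wx":0,"wy":0,"wz":0},{"tx":0,"ty":0,"tz":0,"wx":0,"wy":0,"wz":0},{"tx":0,"ty":0,"tz":0,"wx":0,"wy":0,"wz":0},{"tx":0,"ty":0,"tz":0,"wx":0,"wy":0,"wz":0},{"tx":0,"ty":0,"tz":0,"wx":0,"wy":0,"wz":0},{"tx":-3,"ty":0,"tz":0,"wx":0,"wy":0,"wz":0},{"tx":-7,"ty":0,"tz":0,"wx":0,"wy":0,"wz":0},{"tx":-11,"ty":0,"tz":0,"wx":0,"wy":0,"wz":0},{"tx":-16,"ty":0,"tz":0,"wx":0,"wy":0,"wz":0},{"tx":-16,"ty":0,"tz":0,"wx":0,"wy":0,"wz":0},{"tx":-16,"ty":0,"tz":0,"wx":0,"wy":0,"wz":0}], hand=-1)

```text
time: 15.8
eef_pos: [0.4547, 0.1748, 0.3926]
orientation: [-0.0, 0.708, 0.0, -0.706]
force: [0.3, -1.3, -2.6]
finger_gap: 0.213
```

Run:
```python
from h import *
go([.6495,-.132,.23],0);go([.6495,-.132,.145],0)
a=snap('scene','s3.png')[170:270,180:330,::-1];w=snap('wrist','w3.png')[:,:,::-1]
cv2.imwrite('pics/s3b.png',np.vstack([cv2.resize(a,(512,341),interpolation=2),w[140:]]))
```

```text
go [ 0.65  -0.132  0.23 ] shift cm [ -0.92  30.68 -19.49] turn [-0.    -0.002  0.001] | yaw now 3.141 grip now [0.455  0.1749 0.2206] t 15.8 gap 19.4 F [ 0.3 -1.3 -2.6]
go [ 0.65  -0.132  0.145] shift cm [  7.58  30.68 -19.47] turn [-0.    -0.002  0.001] | yaw now 3.141 grip now [0.455  0.1749 0.2206] t 15.8 gap 19.4 F [ 0.3 -1.3 -2.6]
```

View pics/s3b.png

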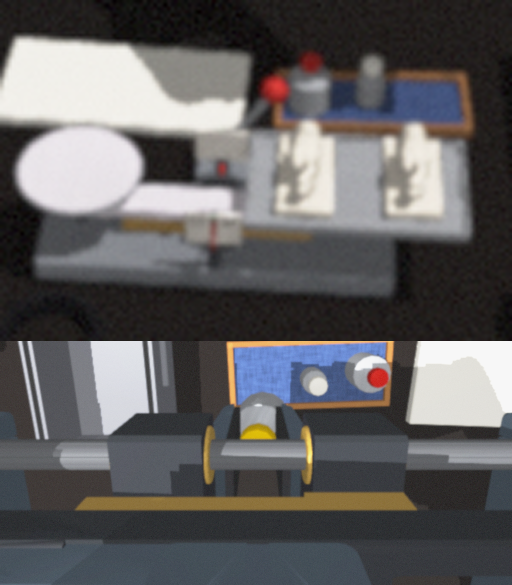

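move_arm(steps=[{"tx":-1,"ty":30.7,"tz":-19.5,"wx":0,"wy":0,"wz":0},{"tx":-1,"ty":30.7,"tz":-19.5,"wx":0,"wy":0,"wz":0},{"tx":-1,"ty":30.7,"tz":-19.5,"wx":0,"wy":0,"wz":0},{"tx":-1,"ty":30.7,"tz":-19.5,"wx":0,"wy":0,"wz":0},{"tx":-1,"ty":30.7,"tz":-19.5,"wx":0,"wy":0,"wz":0},{"tx":-1,"ty":30.7,"tz":-19.5,"wx":0,"wy":0,"wz":0},{"tx":-1,"ty":30.7,"tz":-19.5,"wx":0,"wy":0,"wz":0},{"tx":-1,"ty":30.7,"tz":-19.5,"wx":0,"wy":0,"wz":0},{"tx":-1,"ty":30.7,"tz":-19.5,"wx":0,"wy":0,"wz":0},{"tx":2,"ty":30.7,"tz":-19.5,"wx":0,"wy":0,"wz":0},{"tx":4.5,"ty":30.7,"tz":-19.5,"wx":0,"wy":0,"wz":0},{"tx":6.5,"ty":30.7,"tz":-19.5,"wx":0,"wy":0,"wz":0},{"tx":7.4,"ty":30.7,"tz":-19.5,"wx":0,"wy":0,"wz":0},{"tx":7.4,"ty":30.7,"tz":-19.5,"wx":0,"wy":0,"wz":0},{"tx":7.4,"ty":30.7,"tz":-19.5,"wx":0,"wy":0,"wz":0}])

```text
time: 17.4
eef_pos: [0.6496, -0.1315, 0.318]
orientation: [-0.0, -0.707, -0.0, 0.707]
force: [-0.1, 0.1, -1.2]
finger_gap: 0.21
```

Run:
```python
from h import *
go([.6495,-.132,.145],0)
```

```text
go [ 0.65  -0.132  0.145] shift cm [0.1  0.05 0.01] turn [0.    0.001 0.   ] | yaw now -3.141 grip now [ 0.6495 -0.1315  0.146 ] t 17.4 gap 19.1 F [-0.1  0.1 -1.2]
```

move_arm(steps=[{"tx":0.2,"ty":0,"tz":0,"wx":0,"wy":0,"wz":0},{"tx":0.2,"ty":0,"tz":0,"wx":0,"wy":0,"wz":0}])

```text
time: 17.6
eef_pos: [0.6497, -0.132, 0.3163]
orientation: [-0.0, 0.707, -0.0, -0.707]
force: [-0.5, 0.5, 0.0]
finger_gap: 0.211
```

move_arm(steps=[{"tx":0,"ty":0,"tz":0,"wx":0,"wy":0,"wz":0},{"tx":0,"ty":0,"tz":0,"wx":0,"wy":0,"wz":0},{"tx":0,"ty":0,"tz":0,"wx":0,"wy":0,"wz":0},{"tx":0,"ty":0,"tz":0,"wx":0,"wy":0,"wz":0},{"tx":-4,"ty":0,"tz":0,"wx":0,"wy":0,"wz":0},{"tx":-8,"ty":0,"tz":0,"wx":0,"wy":0,"wz":0},{"tx":-12,"ty":0,"tz":0,"wx":0,"wy":0,"wz":0},{"tx":-14,"ty":0,"tz":0,"wx":0,"wy":0,"wz":0},{"tx":-14,"ty":0,"tz":0,"wx":0,"wy":0,"wz":0}], hand=0.1)

```text
time: 18.5
eef_pos: [0.6503, -0.1324, 0.4598]
orientation: [0.0, 0.709, -0.001, -0.705]
force: [0.6, -1.1, -0.7]
finger_gap: 0.55
```

Run:
```python
from h import *
go([.549,.08,.28],0);go([.549,.08,.115],0)
a=snap('scene','s4.png');cams.camera('side')
for c in ('scene','side'):
  for t in ('cast0','w200','arrest_knob'): print(c,t,[(np.round(r['point'],3).tolist(),round(r['confidence'],2)) for r in cams.spot_in(c,t)])
```

```text
go [0.549 0.08  0.28 ] shift cm [  0.7  -21.24  10.14] turn [-0.    -0.005 -0.001] | yaw now 3.141 grip now [ 0.6512 -0.1326  0.2878] t 18.5 gap 50.0 F [ 0.6 -1.1 -0.7]
go [0.549 0.08  0.115] shift cm [ 17.2  -21.26  10.22] turn [-0.    -0.005 -0.001] | yaw now 3.141 grip now [ 0.6512 -0.1326  0.2878] t 18.5 gap 50.0 F [ 0.6 -1.1 -0.7]
scene cast0 [([0.662, 0.054, 0.102], 0.97), ([0.661, 0.137, 0.1], 0.73)]
scene w200 [([0.473, 0.056, 0.041], 0.5)]
scene arrest_knob [([0.554, 0.02, 0.1], 0.46)]
side cast0 [([0.64, 0.061, 0.098], 0.75), ([0.633, 0.15, 0.103], 0.75)]
side w200 [([0.454, 0.067, 0.041], 0.75), ([0.596, 0.478, 0.002], 0.71), ([0.642, -0.122, 0.116], 0.66), ([0.442, 0.12, 0.034], 0.58)]
side arrest_knob [([0.542, 0.017, 0.074], 0.61), ([0.638, 0.061, 0.101], 0.33)]
```

Run:
```python
from h import *
go([.5495,.027,.20],0);go([.5495,.027,.113],0)
```

```text
go [0.55  0.027 0.2  ] shift cm [  8.32 -15.92  10.01] turn [-0.     0.002  0.   ] | yaw now 3.141 grip now [ 0.6494 -0.1321  0.283 ] t 18.9 gap 50.2 F [-0.4  0.   0.8]
go [0.55  0.027 0.113] shift cm [ 17.02 -15.91   9.99] turn [-0.     0.002  0.   ] | yaw now 3.141 grip now [ 0.6494 -0.1321  0.283 ] t 18.9 gap 50.2 F [-0.4  0.   0.8]
```

move_arm(steps=[{"tx":0,"ty":-15.9,"tz":10,"wx":0,"wy":0,"wz":0},{"tx":0,"ty":-15.9,"tz":10,"wx":0,"wy":0,"wz":0},{"tx":0,"ty":-15.9,"tz":10,"wx":0,"wy":0,"wz":0},{"tx":0,"ty":-15.9,"tz":10,"wx":0,"wy":0,"wz":0},{"tx":4,"ty":-15.9,"tz":10,"wx":0,"wy":0,"wz":0},{"tx":8.3,"ty":-15.9,"tz":10,"wx":0,"wy":0,"wz":0},{"tx":8.3,"ty":-15.9,"tz":10,"wx":0,"wy":0,"wz":0},{"tx":12,"ty":-15.9,"tz":10,"wx":0,"wy":0,"wz":0},{"tx":15,"ty":-15.9,"tz":10,"wx":0,"wy":0,"wz":0},{"tx":17,"ty":-15.9,"tz":10,"wx":0,"wy":0,"wz":0},{"tx":17,"ty":-15.9,"tz":10,"wx":0,"wy":0,"wz":0},{"tx":17,"ty":-15.9,"tz":10,"wx":0,"wy":0,"wz":0}], hand=-0.1)

```text
time: 20.1
eef_pos: [0.5505, 0.0266, 0.2875]
orientation: [-0.0, 0.707, -0.0, -0.707]
force: [0.6, 0.2, 0.2]
finger_gap: 0.45
```

Run:
```python
from h import *
go([.5495,-.069,.113],0)
w=snap('wrist','w5.png')[:,:,::-1]
cv2.imwrite('pics/w5b.png',w)
print([(np.round(r['point'],3).tolist(),round(r['confidence'],2)) for r in cams.spot_in('wrist','w200')])
```

```text
go [ 0.55  -0.069  0.113] shift cm [0.25 9.56 0.1 ] turn [-0.    -0.001  0.   ] | yaw now 3.141 grip now [0.5507 0.0267 0.1155] t 20.1 gap 40.9 F [0.6 0.2 0.2]
[([0.476, 0.052, 0.026], 0.62)]
```

View pics/w5b.png

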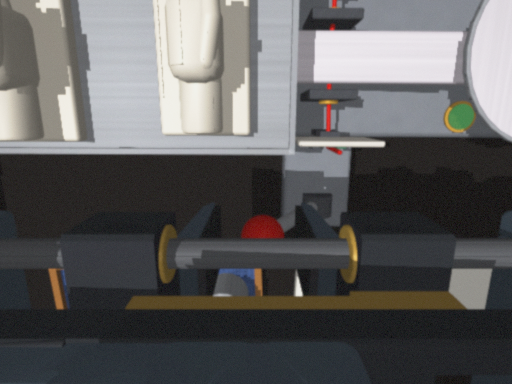

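move_arm(steps=[{"tx":0.2,"ty":1.5,"tz":0,"wx":0,"wy":0,"wz":0},{"tx":0.2,"ty":3,"tz":0,"wx":0,"wy":0,"wz":0},{"tx":0.2,"ty":4.5,"tz":0,"wx":0,"wy":0,"wz":0},{"tx":0.2,"ty":6,"tz":0,"wx":0,"wy":0,"wz":0},{"tx":0.2,"ty":7.2,"tz":0,"wx":0,"wy":0,"wz":0},{"tx":0.2,"ty":8.2,"tz":0,"wx":0,"wy":0,"wz":0},{"tx":0.2,"ty":8.9,"tz":0,"wx":0,"wy":0,"wz":0},{"tx":0.2,"ty":9.4,"tz":0,"wx":0,"wy":0,"wz":0},{"tx":0.2,"ty":9.4,"tz":0,"wx":0,"wy":0,"wz":0},{"tx":0.2,"ty":9.4,"tz":0,"wx":0,"wy":0,"wz":0}])

```text
time: 21.2
eef_pos: [0.5498, -0.0675, 0.2842]
orientation: [0.0, 0.707, -0.0, -0.707]
force: [0.2, -0.5, 0.0]
finger_gap: 0.45
```

Run:
```python
from h import *
go([.5495,-.072,.113],0)
```

```text
go [ 0.55  -0.072  0.113] shift cm [-0.08  0.45  0.03] turn [-0. -0. -0.] | yaw now 3.141 grip now [ 0.5498 -0.0675  0.1122] t 21.2 gap 40.9 F [ 0.2 -0.5  0. ]
```

move_arm(steps=[{"tx":0,"ty":0.2,"tz":0,"wx":0,"wy":0,"wz":0},{"tx":0,"ty":0.4,"tz":0,"wx":0,"wy":0,"wz":0},{"tx":0,"ty":0.5,"tz":0,"wx":0,"wy":0,"wz":0},{"tx":0,"ty":0.5,"tz":0,"wx":0,"wy":0,"wz":0}])

```text
time: 21.6
eef_pos: [0.5495, -0.0716, 0.2837]
orientation: [0.001, -0.707, -0.0, 0.707]
force: [0.7, 11.9, -4.9]
finger_gap: 0.451
```

move_arm(steps=[{"tx":0,"ty":0,"tz":0,"wx":0,"wy":0,"wz":0},{"tx":0,"ty":0,"tz":0,"wx":0,"wy":0,"wz":0},{"tx":0,"ty":0,"tz":0,"wx":0,"wy":0,"wz":0},{"tx":0,"ty":0,"tz":0,"wx":0,"wy":0,"wz":0},{"tx":0,"ty":0,"tz":0,"wx":0,"wy":0,"wz":0},{"tx":0,"ty":0,"tz":0,"wx":0,"wy":0,"wz":0},{"tx":0,"ty":0,"tz":0,"wx":0,"wy":0,"wz":0},{"tx":0,"ty":0,"tz":0,"wx":0,"wy":0,"wz":0},{"tx":0,"ty":0,"tz":0,"wx":0,"wy":0,"wz":0},{"tx":0,"ty":0,"tz":0,"wx":0,"wy":0,"wz":0},{"tx":0,"ty":0,"tz":0,"wx":0,"wy":0,"wz":0},{"tx":0,"ty":0,"tz":0,"wx":0,"wy":0,"wz":0},{"tx":0,"ty":0,"tz":0,"wx":0,"wy":0,"wz":0},{"tx":0,"ty":0,"tz":0,"wx":0,"wy":0,"wz":0},{"tx":0,"ty":0,"tz":0,"wx":0,"wy":0,"wz":0}])

```text
time: 23.1
eef_pos: [0.5496, -0.0715, 0.2838]
orientation: [0.001, -0.707, -0.0, 0.707]
force: [1.1, 10.9, -5.9]
finger_gap: 0.456
```

Run:
```python
from h import *
go([.5495,-.072,.113],0)
a=snap('scene','s5.png')[170:270,180:330,::-1];w=snap('wrist','w6.png')[:,:,::-1]
cv2.imwrite('pics/s5b.png',np.vstack([cv2.resize(a,(512,341),interpolation=2),w[:250]]))
```

```text
go [ 0.55  -0.072  0.113] shift cm [-0.12  0.05  0.01] turn [-0.     0.001  0.001] | yaw now 3.141 grip now [ 0.5494 -0.0713  0.1118] t 23.1 gap 41.5 F [ 1.1 10.9 -5.9]
```

View pics/s5b.png

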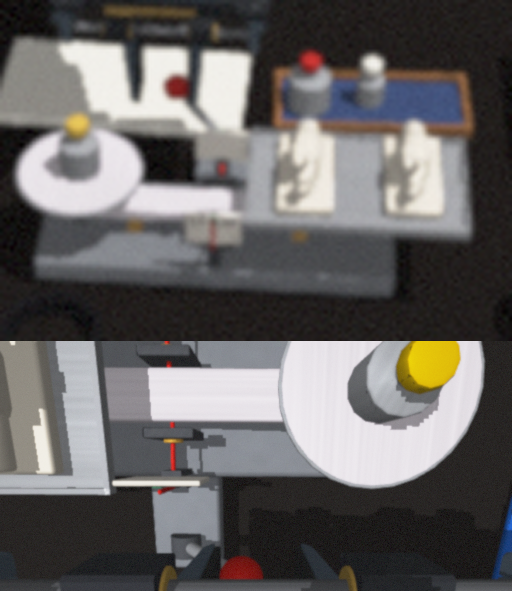

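Lever at its stop (11 N); pointer near centre in the dial, the beam level, casts and yellow weight standing. A further wait, then re-arrest.

move_arm(steps=[{"tx":0,"ty":0,"tz":0,"wx":0,"wy":0,"wz":0},{"tx":0,"ty":0,"tz":0,"wx":0,"wy":0,"wz":0},{"tx":0,"ty":0,"tz":0,"wx":0,"wy":0,"wz":0},{"tx":0,"ty":0,"tz":0,"wx":0,"wy":0,"wz":0},{"tx":0,"ty":0,"tz":0,"wx":0,"wy":0,"wz":0},{"tx":0,"ty":0,"tz":0,"wx":0,"wy":0,"wz":0},{"tx":0,"ty":0,"tz":0,"wx":0,"wy":0,"wz":0},{"tx":0,"ty":0,"tz":0,"wx":0,"wy":0,"wz":0},{"tx":0,"ty":0,"tz":0,"wx":0,"wy":0,"wz":0},{"tx":0,"ty":0,"tz":0,"wx":0,"wy":0,"wz":0},{"tx":0,"ty":0,"tz":0,"wx":0,"wy":0,"wz":0},{"tx":0,"ty":0,"tz":0,"wx":0,"wy":0,"wz":0},{"tx":0,"ty":0,"tz":0,"wx":0,"wy":0,"wz":0},{"tx":0,"ty":0,"tz":0,"wx":0,"wy":0,"wz":0},{"tx":0,"ty":0,"tz":0,"wx":0,"wy":0,"wz":0}])

```text
time: 24.7
eef_pos: [0.5495, -0.0715, 0.2837]
orientation: [0.001, -0.707, -0.0, 0.707]
force: [1.0, 11.5, -4.3]
finger_gap: 0.451
```

move_arm(steps=[{"tx":0,"ty":-1,"tz":0,"wx":0,"wy":0,"wz":0},{"tx":0,"ty":-2.5,"tz":0,"wx":0,"wy":0,"wz":0},{"tx":0,"ty":-4,"tz":0,"wx":0,"wy":0,"wz":0},{"tx":0,"ty":-5.5,"tz":0,"wx":0,"wy":0,"wz":0},{"tx":0,"ty":-7,"tz":0,"wx":0,"wy":0,"wz":0},{"tx":0,"ty":-8.5,"tz":0,"wx":0,"wy":0,"wz":0},{"tx":0,"ty":-9.5,"tz":0,"wx":0,"wy":0,"wz":0},{"tx":0,"ty":-10.2,"tz":0,"wx":0,"wy":0,"wz":0},{"tx":0,"ty":-10.6,"tz":0,"wx":0,"wy":0,"wz":0},{"tx":0,"ty":-10.8,"tz":0,"wx":0,"wy":0,"wz":0},{"tx":0,"ty":-10.8,"tz":0,"wx":0,"wy":0,"wz":0},{"tx":0,"ty":-10.8,"tz":0,"wx":0,"wy":0,"wz":0}])

```text
time: 25.9
eef_pos: [0.5493, 0.0357, 0.2836]
orientation: [-0.001, -0.707, 0.0, 0.708]
force: [-0.5, -13.9, -6.2]
finger_gap: 0.454
```

Run:
```python
from h import *
go([.5495,.038,.113],0)
```

```text
go [0.55  0.038 0.113] shift cm [-0.14 -0.23 -0.02] turn [ 0.001  0.001 -0.002] | yaw now -3.141 grip now [0.5491 0.0354 0.1116] t 25.9 gap 41.3 F [ -0.5 -13.9  -6.2]
```

move_arm(steps=[{"tx":0,"ty":0.5,"tz":0,"wx":0,"wy":0,"wz":0},{"tx":0,"ty":0.9,"tz":0,"wx":0,"wy":0,"wz":0},{"tx":-2,"ty":0.9,"tz":0,"wx":0,"wy":0,"wz":0},{"tx":-6,"ty":0.9,"tz":0,"wx":0,"wy":0,"wz":0},{"tx":-13,"ty":0.9,"tz":0,"wx":0,"wy":0,"wz":0},{"tx":-13,"ty":0.9,"tz":0,"wx":0,"wy":0,"wz":0},{"tx":-13,"ty":0.9,"tz":0,"wx":0,"wy":0,"wz":0}], hand=0.1)

```text
time: 26.6
eef_pos: [0.5505, 0.027, 0.4177]
orientation: [-0.0, 0.709, 0.0, -0.705]
force: [-0.2, -0.9, -0.4]
finger_gap: 0.551
```

Run:
```python
from h import *
go([.6475,.053,.21],0);go([.6475,.053,.124],0)
w=snap('wrist','w7.png')[:,:,::-1]
cv2.imwrite('pics/w7b.png',w)
print([(np.round(r['point'],3).tolist(),round(r['confidence'],2)) for r in cams.spot_in('wrist','cast0')])
```

```text
go [0.648 0.053 0.21 ] shift cm [ 3.62 -2.6  -9.68] turn [-0.    -0.006  0.   ] | yaw now 3.141 grip now [0.5515 0.027  0.2457] t 26.6 gap 50.2 F [-0.2 -0.9 -0.4]
go [0.648 0.053 0.124] shift cm [12.22 -2.6  -9.63] turn [-0.    -0.006  0.   ] | yaw now 3.141 grip now [0.5515 0.027  0.2457] t 26.6 gap 50.2 F [-0.2 -0.9 -0.4]
[([0.647, 0.054, 0.103], 0.97), ([0.643, 0.134, 0.108], 0.83)]
```

View pics/w7b.png

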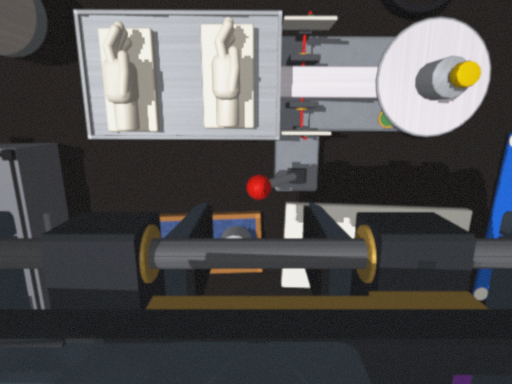

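Run:
```python
from h import *
f=lambda u,z:np.round(ray('wrist',u,z)[:2],4)
for n,L in [('B',[(100,30),(150,28),(108,130),(157,130)]),('A',[(202,26),(252,26),(203,126),(252,127)])]:
    P=np.array([f(u,.10) for u in L]); d=(P[0]+P[1]-P[2]-P[3])/2; print(n,P.mean(0),np.arctan2(d[1],d[0]),np.linalg.norm(d))
print('knob',f((259,187),.098),'w200',f((465,74),.133),'box',f((9,152),.07))
print(np.round(manip.sense()['joints'],2))
go([.6475,.053,.123],0)
```

```text
B [0.642275 0.1397  ] -0.015595616095417092 0.08336013735593294
A [0.645025 0.05415 ] -0.016957792848164836 0.08256187073946429
knob [0.5476 0.0265] w200 [ 0.6445 -0.1312] box [0.5773 0.2783]
[0.01 0.13 2.03 0.   0.98 1.58]
go [0.648 0.053 0.123] shift cm [11.89 -2.61 -9.79] turn [-0. -0.  0.] | yaw now 3.141 grip now [0.5496 0.0269 0.2419] t 26.7 gap 50.0 F [-0.7 -0.3  0.1]
```

move_arm(steps=[{"tx":2,"ty":-2.6,"tz":-9.8,"wx":0,"wy":0,"wz":0},{"tx":3,"ty":-2.6,"tz":-9.8,"wx":0,"wy":0,"wz":0},{"tx":5,"ty":-2.6,"tz":-9.8,"wx":0,"wy":0,"wz":0},{"tx":5,"ty":-2.6,"tz":-9.8,"wx":0,"wy":0,"wz":0},{"tx":8,"ty":-2.6,"tz":-9.8,"wx":0,"wy":0,"wz":0},{"tx":11,"ty":-2.6,"tz":-9.8,"wx":0,"wy":0,"wz":0},{"tx":11.8,"ty":-2.6,"tz":-9.8,"wx":0,"wy":0,"wz":0},{"tx":11.8,"ty":-2.6,"tz":-9.8,"wx":0,"wy":0,"wz":0},{"tx":11.8,"ty":-2.6,"tz":-9.8,"wx":0,"wy":0,"wz":0}])

```text
time: 27.6
eef_pos: [0.6479, 0.0527, 0.2973]
orientation: [-0.0, 0.707, -0.0, -0.707]
force: [1.1, -0.4, 0.2]
finger_gap: 0.555
```

move_arm(steps=[{"tx":0,"ty":0,"tz":0,"wx":0,"wy":0,"wz":0},{"tx":0,"ty":0,"tz":0,"wx":0,"wy":0,"wz":0},{"tx":0,"ty":0,"tz":0,"wx":0,"wy":0,"wz":0},{"tx":0,"ty":0,"tz":0,"wx":0,"wy":0,"wz":0},{"tx":0,"ty":0,"tz":0,"wx":0,"wy":0,"wz":0},{"tx":0,"ty":0,"tz":0,"wx":0,"wy":0,"wz":0},{"tx":-3,"ty":0,"tz":0,"wx":0,"wy":0,"wz":0},{"tx":-7,"ty":0,"tz":0,"wx":0,"wy":0,"wz":0},{"tx":-11,"ty":0,"tz":0,"wx":0,"wy":0,"wz":0},{"tx":-11,"ty":0,"tz":0,"wx":0,"wy":0,"wz":0},{"tx":-11,"ty":0,"tz":0,"wx":0,"wy":0,"wz":0}], hand=-1)

```text
time: 28.7
eef_pos: [0.6477, 0.0528, 0.4065]
orientation: [-0.0, 0.708, -0.0, -0.707]
force: [-0.4, -0.4, -1.7]
finger_gap: 0.24
```

Run:
```python
from h import *
go([.427,.336,.15],np.pi/2-.001);go([.427,.336,.048],np.pi/2-.001)
```

```text
go [0.427 0.336 0.15 ] shift cm [  8.43 -28.32  22.09] turn [-1.57e+00 -1.00e-03 -1.00e-03] | yaw now 3.141 grip now [0.6479 0.0528 0.2345] t 28.7 gap 21.9 F [-0.4 -0.4 -1.7]
go [0.427 0.336 0.048] shift cm [ 18.63 -28.32  22.1 ] turn [-1.57e+00 -1.00e-03 -1.00e-03] | yaw now 3.141 grip now [0.6479 0.0528 0.2345] t 28.7 gap 21.9 F [-0.4 -0.4 -1.7]
```

move_arm(steps=[{"tx":0,"ty":-28.3,"tz":22.1,"wx":-1.57,"wy":0,"wz":0},{"tx":0,"ty":-28.3,"tz":22.1,"wx":-1.57,"wy":0,"wz":0},{"tx":0,"ty":-28.3,"tz":22.1,"wx":-1.57,"wy":0,"wz":0},{"tx":0,"ty":-28.3,"tz":22.1,"wx":-1.57,"wy":0,"wz":0},{"tx":0,"ty":-28.3,"tz":22.1,"wx":-1.57,"wy":0,"wz":0},{"tx":0,"ty":-28.3,"tz":22.1,"wx":-1.57,"wy":0,"wz":0},{"tx":0,"ty":-28.3,"tz":22.1,"wx":-1.57,"wy":0,"wz":0},{"tx":0,"ty":-28.3,"tz":22.1,"wx":-1.57,"wy":0,"wz":0},{"tx":0,"ty":-28.3,"tz":22.1,"wx":-1.57,"wy":0,"wz":0},{"tx":0,"ty":-28.3,"tz":22.1,"wx":-1.57,"wy":0,"wz":0},{"tx":0,"ty":-28.3,"tz":22.1,"wx":-1.57,"wy":0,"wz":0},{"tx":4,"ty":-28.3,"tz":22.1,"wx":-1.57,"wy":0,"wz":0},{"tx":8.4,"ty":-28.3,"tz":22.1,"wx":-1.57,"wy":0,"wz":0},{"tx":8.4,"ty":-28.3,"tz":22.1,"wx":-1.57,"wy":0,"wz":0},{"tx":8.4,"ty":-28.3,"tz":22.1,"wx":-1.57,"wy":0,"wz":0}])

```text
time: 30.2
eef_pos: [0.4266, 0.3357, 0.3214]
orientation: [-0.5, -0.499, -0.5, 0.501]
force: [0.5, 0.2, -0.2]
finger_gap: 0.235
```

Run:
```python
from h import *
go([.427,.336,.048],np.pi/2)
w=snap('wrist','w8.png')[:,:,::-1]; s=snap('side','s8.png')[100:300,60:300,::-1]
cv2.imwrite('pics/w8b.png',np.vstack([w[:300],cv2.resize(s,(336,280),interpolation=2)[:, :].copy() if 0 else cv2.copyMakeBorder(cv2.resize(s,(336,280),interpolation=2),0,0,0,176,0)]))
```

```text
go [0.427 0.336 0.048] shift cm [10.14  0.06 -0.05] turn [-0.001  0.002  0.003] | yaw now -1.572 grip now [0.4262 0.3353 0.1494] t 30.2 gap 21.4 F [ 0.5  0.2 -0.2]
```

View pics/w8b.png

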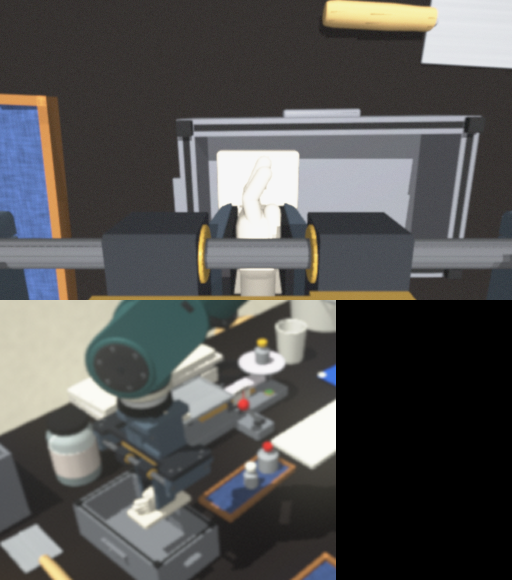

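Run:
```python
from h import *
f=lambda u,z:np.round(ray('wrist',u,z)[:2],4)
print(f((184,128),.076),f((473,125),.076),'cast far plinth',f((218,152),.125),f((298,152),.125))
```

```text
[0.3768 0.3929] [0.5774 0.3948] cast far plinth [0.4059 0.3819] [0.4502 0.3819]
```

move_arm(steps=[{"tx":3,"ty":0,"tz":0,"wx":0,"wy":0,"wz":0},{"tx":5.5,"ty":0,"tz":0,"wx":0,"wy":0,"wz":0},{"tx":8,"ty":0,"tz":0,"wx":0,"wy":0,"wz":0},{"tx":9.5,"ty":0,"tz":0,"wx":0,"wy":0,"wz":0},{"tx":10.1,"ty":0,"tz":0,"wx":0,"wy":0,"wz":0},{"tx":10.1,"ty":0,"tz":0,"wx":0,"wy":0,"wz":0},{"tx":10.1,"ty":0,"tz":0,"wx":0,"wy":0,"wz":0}])

```text
time: 31.0
eef_pos: [0.4273, 0.3361, 0.2222]
orientation: [0.5, 0.501, 0.5, -0.5]
force: [0.1, 0.0, -0.6]
finger_gap: 0.24
```

move_arm(steps=[{"tx":0.1,"ty":0,"tz":0,"wx":0,"wy":0,"wz":0},{"tx":0.1,"ty":0,"tz":0,"wx":0,"wy":0,"wz":0},{"tx":0.1,"ty":0,"tz":0,"wx":0,"wy":0,"wz":0},{"tx":0.1,"ty":0,"tz":0,"wx":0,"wy":0,"wz":0},{"tx":-4,"ty":0,"tz":0,"wx":0,"wy":0,"wz":0},{"tx":-9,"ty":0,"tz":0,"wx":0,"wy":0,"wz":0},{"tx":-14,"ty":0,"tz":0,"wx":0,"wy":0,"wz":0},{"tx":-17,"ty":0,"tz":0,"wx":0,"wy":0,"wz":0},{"tx":-17,"ty":0,"tz":0,"wx":0,"wy":0,"wz":0},{"tx":-17,"ty":0,"tz":0,"wx":0,"wy":0,"wz":0}], hand=0.1)

```text
time: 32.0
eef_pos: [0.4267, 0.3357, 0.3914]
orientation: [0.5, 0.501, 0.5, -0.5]
force: [-0.4, -0.2, -0.3]
finger_gap: 0.556
```

Run:
```python
from h import *
cams.camera('scene')
print([(np.round(r['point'],3).tolist(),round(r['confidence'],2)) for r in cams.spot_in('scene','cast0')])
go([.6475,.1425,.21],.001);go([.6475,.1425,.125],.001)
```

```text
[([0.658, 0.136, 0.1], 0.7), ([0.436, 0.336, 0.034], 0.59)]
go [0.648 0.142 0.21 ] shift cm [ 0.77 22.12 19.28] turn [1.569 0.002 0.   ] | yaw now -1.572 grip now [0.4262 0.3354 0.2178] t 32.1 gap 50.1 F [-0.5 -0.1 -0.2]
go [0.648 0.142 0.125] shift cm [ 9.27 22.13 19.27] turn [1.569 0.002 0.   ] | yaw now -1.572 grip now [0.4262 0.3354 0.2178] t 32.1 gap 50.1 F [-0.5 -0.1 -0.2]
```

move_arm(steps=[{"tx":0,"ty":22.1,"tz":19.3,"wx":1.57,"wy":0,"wz":0},{"tx":0,"ty":22.1,"tz":19.3,"wx":1.57,"wy":0,"wz":0},{"tx":0,"ty":22.1,"tz":19.3,"wx":1.57,"wy":0,"wz":0},{"tx":0,"ty":22.1,"tz":19.3,"wx":1.57,"wy":0,"wz":0},{"tx":0,"ty":22.1,"tz":19.3,"wx":1.57,"wy":0,"wz":0},{"tx":0,"ty":22.1,"tz":19.3,"wx":1.57,"wy":0,"wz":0},{"tx":0,"ty":22.1,"tz":19.3,"wx":1.57,"wy":0,"wz":0},{"tx":0,"ty":22.1,"tz":19.3,"wx":1.57,"wy":0,"wz":0},{"tx":0,"ty":22.1,"tz":19.3,"wx":1.57,"wy":0,"wz":0},{"tx":0,"ty":22.1,"tz":19.3,"wx":1.57,"wy":0,"wz":0},{"tx":0,"ty":22.1,"tz":19.3,"wx":1.57,"wy":0,"wz":0},{"tx":0,"ty":22.1,"tz":19.3,"wx":1.57,"wy":0,"wz":0},{"tx":4,"ty":22.1,"tz":19.3,"wx":1.57,"wy":0,"wz":0},{"tx":7,"ty":22.1,"tz":19.3,"wx":1.57,"wy":0,"wz":0},{"tx":9.2,"ty":22.1,"tz":19.3,"wx":1.57,"wy":0,"wz":0},{"tx":9.2,"ty":22.1,"tz":19.3,"wx":1.57,"wy":0,"wz":0},{"tx":9.2,"ty":22.1,"tz":19.3,"wx":1.57,"wy":0,"wz":0}])

```text
time: 33.8
eef_pos: [0.6477, 0.1426, 0.2988]
orientation: [-0.001, -0.707, -0.0, 0.708]
force: [0.6, -0.0, 0.6]
finger_gap: 0.549
```

move_arm(steps=[{"tx":0,"ty":0,"tz":0,"wx":0,"wy":0,"wz":0},{"tx":0,"ty":0,"tz":0,"wx":0,"wy":0,"wz":0},{"tx":0,"ty":0,"tz":0,"wx":0,"wy":0,"wz":0},{"tx":0,"ty":0,"tz":0,"wx":0,"wy":0,"wz":0},{"tx":0,"ty":0,"tz":0,"wx":0,"wy":0,"wz":0},{"tx":0,"ty":0,"tz":0,"wx":0,"wy":0,"wz":0},{"tx":-3,"ty":0,"tz":0,"wx":0,"wy":0,"wz":0},{"tx":-7,"ty":0,"tz":0,"wx":0,"wy":0,"wz":0},{"tx":-11,"ty":0,"tz":0,"wx":0,"wy":0,"wz":0},{"tx":-11,"ty":0,"tz":0,"wx":0,"wy":0,"wz":0},{"tx":-11,"ty":0,"tz":0,"wx":0,"wy":0,"wz":0}], hand=-1)

```text
time: 34.9
eef_pos: [0.6476, 0.1426, 0.4095]
orientation: [-0.0, 0.708, -0.0, -0.707]
force: [0.3, 0.8, -1.6]
finger_gap: 0.238
```

Run:
```python
from h import *
go([.522,.336,.15],np.pi/2-.001);go([.522,.336,.049],np.pi/2-.001)
```

```text
go [0.522 0.336 0.15 ] shift cm [  8.74 -19.34  12.57] turn [-1.57e+00 -1.00e-03 -1.00e-03] | yaw now 3.141 grip now [0.6478 0.1426 0.2375] t 34.9 gap 21.7 F [ 0.3  0.8 -1.6]
go [0.522 0.336 0.049] shift cm [ 18.84 -19.33  12.58] turn [-1.57e+00 -1.00e-03 -1.00e-03] | yaw now 3.141 grip now [0.6478 0.1426 0.2375] t 34.9 gap 21.7 F [ 0.3  0.8 -1.6]
```

move_arm(steps=[{"tx":0,"ty":-19.3,"tz":12.6,"wx":-1.57,"wy":0,"wz":0},{"tx":0,"ty":-19.3,"tz":12.6,"wx":-1.57,"wy":0,"wz":0},{"tx":0,"ty":-19.3,"tz":12.6,"wx":-1.57,"wy":0,"wz":0},{"tx":0,"ty":-19.3,"tz":12.6,"wx":-1.57,"wy":0,"wz":0},{"tx":0,"ty":-19.3,"tz":12.6,"wx":-1.57,"wy":0,"wz":0},{"tx":0,"ty":-19.3,"tz":12.6,"wx":-1.57,"wy":0,"wz":0},{"tx":0,"ty":-19.3,"tz":12.6,"wx":-1.57,"wy":0,"wz":0},{"tx":0,"ty":-19.3,"tz":12.6,"wx":-1.57,"wy":0,"wz":0},{"tx":0,"ty":-19.3,"tz":12.6,"wx":-1.57,"wy":0,"wz":0},{"tx":0,"ty":-19.3,"tz":12.6,"wx":-1.57,"wy":0,"wz":0},{"tx":0,"ty":-19.3,"tz":12.6,"wx":-1.57,"wy":0,"wz":0},{"tx":4,"ty":-19.3,"tz":12.6,"wx":-1.57,"wy":0,"wz":0},{"tx":8.4,"ty":-19.3,"tz":12.6,"wx":-1.57,"wy":0,"wz":0},{"tx":8.4,"ty":-19.3,"tz":12.6,"wx":-1.57,"wy":0,"wz":0},{"tx":8.4,"ty":-19.3,"tz":12.6,"wx":-1.57,"wy":0,"wz":0}])

```text
time: 36.4
eef_pos: [0.5215, 0.3355, 0.3242]
orientation: [-0.499, -0.499, -0.5, 0.501]
force: [-0.6, 0.0, -0.7]
finger_gap: 0.238
```

Run:
```python
from h import *
go([.522,.336,.049],np.pi/2)
cams.camera('scene');cams.camera('side');cams.camera('wrist')
for c in('scene','side','wrist'):
  for t in ('silicone_jar','cast0'): print(c,t,[(np.round(r['point'],3).tolist(),round(r['confidence'],2)) for r in cams.spot_in(c,t)])
```

```text
go [0.522 0.336 0.049] shift cm [10.32  0.08 -0.07] turn [-0.001  0.002  0.003] | yaw now -1.572 grip now [0.521  0.3352 0.1522] t 36.4 gap 21.7 F [-0.6  0.  -0.7]
scene silicone_jar [([0.749, 0.302, 0.094], 0.95)]
scene cast0 [([0.53, 0.316, 0.128], 0.7), ([0.441, 0.327, 0.025], 0.58), ([0.729, -0.31, 0.066], 0.43)]
side silicone_jar [([0.69, 0.324, 0.071], 0.81), ([0.64, -0.125, 0.116], 0.45)]
side cast0 [([0.422, 0.339, 0.035], 0.67), ([0.514, 0.352, 0.128], 0.57), ([0.699, -0.292, 0.068], 0.45)]
wrist silicone_jar [([0.687, 0.331, 0.056], 0.78)]
wrist cast0 [([0.434, 0.352, 0.025], 0.94), ([0.522, 0.358, 0.128], 0.6), ([0.374, 0.282, 0.079], 0.51)]
```

move_arm(steps=[{"tx":3,"ty":0,"tz":0,"wx":0,"wy":0,"wz":0},{"tx":5.5,"ty":0,"tz":0,"wx":0,"wy":0,"wz":0},{"tx":8,"ty":0,"tz":0,"wx":0,"wy":0,"wz":0},{"tx":9.5,"ty":0,"tz":0,"wx":0,"wy":0,"wz":0},{"tx":10.2,"ty":0,"tz":0,"wx":0,"wy":0,"wz":0},{"tx":10.3,"ty":0,"tz":0,"wx":0,"wy":0,"wz":0},{"tx":10.3,"ty":0,"tz":0,"wx":0,"wy":0,"wz":0}])

```text
time: 37.55
eef_pos: [0.522, 0.3358, 0.2228]
orientation: [0.5, 0.501, 0.5, -0.5]
force: [0.0, -0.3, -0.8]
finger_gap: 0.238
```

move_arm(steps=[{"tx":0.1,"ty":0,"tz":0,"wx":0,"wy":0,"wz":0},{"tx":0.1,"ty":0,"tz":0,"wx":0,"wy":0,"wz":0},{"tx":0.1,"ty":0,"tz":0,"wx":0,"wy":0,"wz":0},{"tx":0.1,"ty":0,"tz":0,"wx":0,"wy":0,"wz":0},{"tx":-4,"ty":0,"tz":0,"wx":0,"wy":0,"wz":0},{"tx":-9,"ty":0,"tz":0,"wx":0,"wy":0,"wz":0},{"tx":-14,"ty":0,"tz":0,"wx":0,"wy":0,"wz":0},{"tx":-18,"ty":0,"tz":0,"wx":0,"wy":0,"wz":0},{"tx":-18,"ty":0,"tz":0,"wx":0,"wy":0,"wz":0},{"tx":-18,"ty":0,"tz":0,"wx":0,"wy":0,"wz":0}], hand=0.1)

```text
time: 38.55
eef_pos: [0.5216, 0.3356, 0.4029]
orientation: [0.5, 0.501, 0.5, -0.5]
force: [0.0, 0.0, -0.7]
finger_gap: 0.551
```

Run:
```python
from h import *
go([.6495,-.132,.23],.001);go([.6495,-.132,.146],.001)
```

```text
go [ 0.65  -0.132  0.23 ] shift cm [ 0.07 12.83 46.75] turn [ 1.569e+00 -2.000e-03 -1.000e-03] | yaw now -1.572 grip now [0.5219 0.3358 0.2309] t 38.5 gap 50.2 F [ 0.   0.  -0.7]
go [ 0.65  -0.132  0.146] shift cm [ 8.47 12.82 46.76] turn [ 1.569e+00 -2.000e-03 -1.000e-03] | yaw now -1.572 grip now [0.5219 0.3358 0.2309] t 38.5 gap 50.2 F [ 0.   0.  -0.7]
```

move_arm(steps=[{"tx":0,"ty":12.8,"tz":46.8,"wx":1.57,"wy":0,"wz":0},{"tx":0,"ty":12.8,"tz":46.8,"wx":1.57,"wy":0,"wz":0},{"tx":0,"ty":12.8,"tz":46.8,"wx":1.57,"wy":0,"wz":0},{"tx":0,"ty":12.8,"tz":46.8,"wx":1.57,"wy":0,"wz":0},{"tx":0,"ty":12.8,"tz":46.8,"wx":1.57,"wy":0,"wz":0},{"tx":0,"ty":12.8,"tz":46.8,"wx":1.57,"wy":0,"wz":0},{"tx":0,"ty":12.8,"tz":46.8,"wx":1.57,"wy":0,"wz":0},{"tx":0,"ty":12.8,"tz":46.8,"wx":1.57,"wy":0,"wz":0},{"tx":0,"ty":12.8,"tz":46.8,"wx":1.57,"wy":0,"wz":0},{"tx":0,"ty":12.8,"tz":46.8,"wx":1.57,"wy":0,"wz":0},{"tx":0,"ty":12.8,"tz":46.8,"wx":1.57,"wy":0,"wz":0},{"tx":0,"ty":12.8,"tz":46.8,"wx":1.57,"wy":0,"wz":0},{"tx":0,"ty":12.8,"tz":46.8,"wx":1.57,"wy":0,"wz":0},{"tx":4,"ty":12.8,"tz":46.8,"wx":1.57,"wy":0,"wz":0},{"tx":7,"ty":12.8,"tz":46.8,"wx":1.57,"wy":0,"wz":0},{"tx":8.4,"ty":12.8,"tz":46.8,"wx":1.57,"wy":0,"wz":0},{"tx":8.4,"ty":12.8,"tz":46.8,"wx":1.57,"wy":0,"wz":0},{"tx":8.4,"ty":12.8,"tz":46.8,"wx":1.57,"wy":0,"wz":0}])

```text
time: 40.35
eef_pos: [0.6496, -0.1322, 0.319]
orientation: [0.0, 0.707, 0.0, -0.707]
force: [0.8, -0.3, -0.7]
finger_gap: 0.554
```

move_arm(steps=[{"tx":0,"ty":0,"tz":0,"wx":0,"wy":0,"wz":0},{"tx":0,"ty":0,"tz":0,"wx":0,"wy":0,"wz":0},{"tx":0,"ty":0,"tz":0,"wx":0,"wy":0,"wz":0},{"tx":0,"ty":0,"tz":0,"wx":0,"wy":0,"wz":0},{"tx":0,"ty":0,"tz":0,"wx":0,"wy":0,"wz":0},{"tx":0,"ty":0,"tz":0,"wx":0,"wy":0,"wz":0},{"tx":-3,"ty":0,"tz":0,"wx":0,"wy":0,"wz":0},{"tx":-7,"ty":0,"tz":0,"wx":0,"wy":0,"wz":0},{"tx":-9,"ty":0,"tz":0,"wx":0,"wy":0,"wz":0},{"tx":-9,"ty":0,"tz":0,"wx":0,"wy":0,"wz":0},{"tx":-9,"ty":0,"tz":0,"wx":0,"wy":0,"wz":0}], hand=-1)

```text
time: 41.45
eef_pos: [0.6489, -0.1324, 0.4073]
orientation: [0.0, -0.707, 0.0, 0.707]
force: [-0.4, 0.1, -1.9]
finger_gap: 0.211
```

Run:
```python
from h import *
go([.455,.174,.13],0);go([.455,.174,.062],0)
```

```text
go [0.455 0.174 0.13 ] shift cm [ 10.55 -30.63  19.39] turn [-0.     0.001  0.   ] | yaw now 3.141 grip now [ 0.6488 -0.1324  0.2353] t 41.5 gap 19.2 F [-0.4  0.1 -1.9]
go [0.455 0.174 0.062] shift cm [ 17.35 -30.63  19.39] turn [-0.     0.001  0.   ] | yaw now 3.141 grip now [ 0.6488 -0.1324  0.2353] t 41.5 gap 19.2 F [-0.4  0.1 -1.9]
```

move_arm(steps=[{"tx":0,"ty":-30.6,"tz":19.4,"wx":0,"wy":0,"wz":0},{"tx":0,"ty":-30.6,"tz":19.4,"wx":0,"wy":0,"wz":0},{"tx":0,"ty":-30.6,"tz":19.4,"wx":0,"wy":0,"wz":0},{"tx":0,"ty":-30.6,"tz":19.4,"wx":0,"wy":0,"wz":0},{"tx":0,"ty":-30.6,"tz":19.4,"wx":0,"wy":0,"wz":0},{"tx":0,"ty":-30.6,"tz":19.4,"wx":0,"wy":0,"wz":0},{"tx":0,"ty":-30.6,"tz":19.4,"wx":0,"wy":0,"wz":0},{"tx":0,"ty":-30.6,"tz":19.4,"wx":0,"wy":0,"wz":0},{"tx":0,"ty":-30.6,"tz":19.4,"wx":0,"wy":0,"wz":0},{"tx":5,"ty":-30.6,"tz":19.4,"wx":0,"wy":0,"wz":0},{"tx":9.5,"ty":-30.6,"tz":19.4,"wx":0,"wy":0,"wz":0},{"tx":13,"ty":-30.6,"tz":19.4,"wx":0,"wy":0,"wz":0},{"tx":15.5,"ty":-30.6,"tz":19.4,"wx":0,"wy":0,"wz":0},{"tx":16.8,"ty":-30.6,"tz":19.4,"wx":0,"wy":0,"wz":0},{"tx":17.2,"ty":-30.6,"tz":19.4,"wx":0,"wy":0,"wz":0},{"tx":17.2,"ty":-30.6,"tz":19.4,"wx":0,"wy":0,"wz":0},{"tx":17.2,"ty":-30.6,"tz":19.4,"wx":0,"wy":0,"wz":0}])

```text
time: 43.15
eef_pos: [0.4559, 0.1733, 0.2368]
orientation: [-0.0, 0.708, -0.0, -0.707]
force: [-0.6, -0.2, -2.1]
finger_gap: 0.215
```

move_arm(steps=[{"tx":0.1,"ty":0,"tz":0,"wx":0,"wy":0,"wz":0},{"tx":0.1,"ty":0,"tz":0,"wx":0,"wy":0,"wz":0},{"tx":0.1,"ty":0,"tz":0,"wx":0,"wy":0,"wz":0},{"tx":0.1,"ty":0,"tz":0,"wx":0,"wy":0,"wz":0},{"tx":0.1,"ty":0,"tz":0,"wx":0,"wy":0,"wz":0},{"tx":-4,"ty":0,"tz":0,"wx":0,"wy":0,"wz":0},{"tx":-9,"ty":0,"tz":0,"wx":0,"wy":0,"wz":0},{"tx":-14,"ty":0,"tz":0,"wx":0,"wy":0,"wz":0},{"tx":-19,"ty":0,"tz":0,"wx":0,"wy":0,"wz":0},{"tx":-24,"ty":0,"tz":0,"wx":0,"wy":0,"wz":0},{"tx":-24,"ty":0,"tz":0,"wx":0,"wy":0,"wz":0},{"tx":-24,"ty":0,"tz":0,"wx":0,"wy":0,"wz":0}], hand=0.1)

```text
time: 44.35
eef_pos: [0.4552, 0.1735, 0.4771]
orientation: [-0.0, 0.708, 0.0, -0.706]
force: [-0.0, -0.2, 0.4]
finger_gap: 0.549
```

Run:
```python
from h import *
go([.455,-.29,.30],0)
w=snap('wrist','w9.png')[:,:,::-1]; cv2.imwrite('pics/w9b.png',w[:300])
```

```text
go [ 0.455 -0.29   0.3  ] shift cm [4.800e-01 4.635e+01 1.000e-02] turn [-0.    -0.002  0.001] | yaw now 3.141 grip now [0.4556 0.1736 0.3051] t 44.4 gap 50.0 F [-0.  -0.2  0.4]
```

View pics/w9b.png

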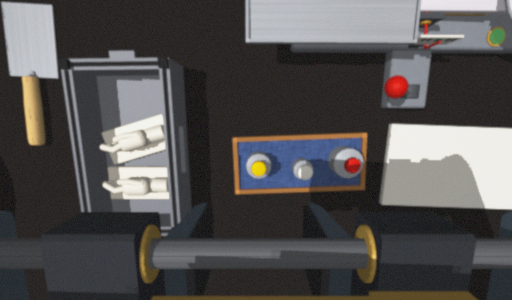

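Yellow weight back upright at (258,168), lever arrested. One cast in the box (135,138) has been knocked askew, but still lies within it. Next look: lid, plus a crop of the box.

move_arm(steps=[{"tx":0.5,"ty":48.4,"tz":2,"wx":0,"wy":0,"wz":0},{"tx":0.5,"ty":48.4,"tz":2,"wx":0,"wy":0,"wz":0},{"tx":0.5,"ty":48.4,"tz":2,"wx":0,"wy":0,"wz":0},{"tx":0.5,"ty":48.4,"tz":2,"wx":0,"wy":0,"wz":0},{"tx":0.5,"ty":48.4,"tz":2,"wx":0,"wy":0,"wz":0},{"tx":0.5,"ty":48.4,"tz":2,"wx":0,"wy":0,"wz":0},{"tx":0.5,"ty":48.4,"tz":2,"wx":0,"wy":0,"wz":0},{"tx":0.5,"ty":48.4,"tz":2,"wx":0,"wy":0,"wz":0},{"tx":0.5,"ty":48.4,"tz":2,"wx":0,"wy":0,"wz":0},{"tx":0.5,"ty":48.4,"tz":2,"wx":0,"wy":0,"wz":0},{"tx":0.5,"ty":48.4,"tz":2,"wx":0,"wy":0,"wz":0},{"tx":0.5,"ty":48.4,"tz":2,"wx":0,"wy":0,"wz":0},{"tx":0.5,"ty":48.4,"tz":2,"wx":0,"wy":0,"wz":0}])

```text
time: 45.7
eef_pos: [0.4351, -0.3096, 0.47]
orientation: [0.0, -0.707, -0.001, 0.708]
force: [-0.2, -0.1, 0.1]
finger_gap: 0.554
```

Run:
```python
from h import *
go([.455,-.29,.30],0)
w=snap('wrist','w10.png')[:,:,::-1]; s=snap('side','s10.png')[170:270,100:240,::-1]
b=cv2.imread('pics/w9.png')[40:240,50:200]
cv2.imwrite('pics/w10b.png',np.vstack([w[:310],np.hstack([cv2.resize(s,(322,230),interpolation=2),cv2.resize(b,(190,230),interpolation=2)])]))
```

```text
go [ 0.455 -0.29   0.3  ] shift cm [-0.2  -1.96 -1.99] turn [0.    0.002 0.001] | yaw now -3.141 grip now [ 0.4349 -0.3094  0.298 ] t 45.7 gap 50.4 F [-0.2 -0.1  0.1]
```

View pics/w10b.png

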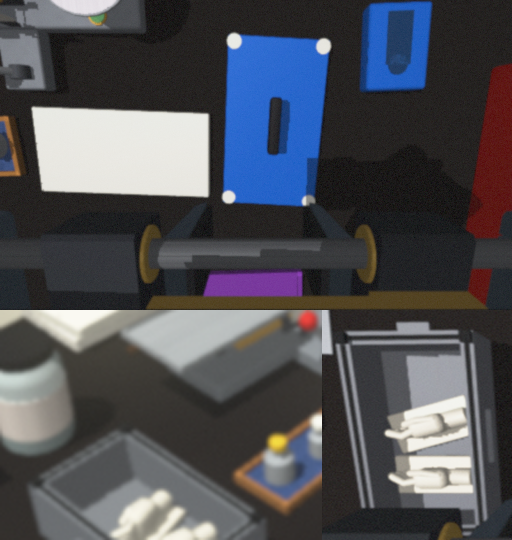

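Run:
```python
from h import *
f=lambda u,z:ray('wrist',u,z)[:2]
P=np.array([f(u,.016) for u in [(234,41),(323,46),(228,197),(308,201)]])
d=(P[0]+P[1]-P[2]-P[3])/2;c=P.mean(0);y=np.arctan2(d[1],d[0]);print(P.round(3).tolist(),c,y,np.linalg.norm(d))
H=[f(u,.05) for u in [(275,98),(273,154)]];print(np.round(H,4),np.mean(H,0))
go([c[0],c[1],.13],y);go([c[0],c[1],.033],y)
```

```text
[[0.589, -0.279], [0.583, -0.39], [0.387, -0.267], [0.381, -0.379]] [ 0.48480002 -0.32872044] -0.056274469771443576 0.20208942375891895
[[ 0.5185 -0.3291]
 [ 0.4513 -0.3275]] [ 0.48487447 -0.32831297]
go [ 0.485 -0.329  0.13 ] shift cm [16.86  1.94 -4.96] turn [0.057 0.001 0.001] | yaw now -3.141 grip now [ 0.4352 -0.3093  0.2986] t 45.8 gap 49.9 F [-0.2  0.1 -0.1]
go [ 0.485 -0.329  0.033] shift cm [26.56  1.95 -4.96] turn [0.057 0.001 0.001] | yaw now -3.141 grip now [ 0.4352 -0.3093  0.2986] t 45.8 gap 49.9 F [-0.2  0.1 -0.1]
```

move_arm(steps=[{"tx":5,"ty":1.9,"tz":-5,"wx":0.057,"wy":0,"wz":0},{"tx":10,"ty":1.9,"tz":-5,"wx":0.057,"wy":0,"wz":0},{"tx":15,"ty":1.9,"tz":-5,"wx":0.057,"wy":0,"wz":0},{"tx":18,"ty":1.9,"tz":-5,"wx":0.057,"wy":0,"wz":0},{"tx":21,"ty":1.9,"tz":-5,"wx":0.057,"wy":0,"wz":0},{"tx":24,"ty":1.9,"tz":-5,"wx":0.057,"wy":0,"wz":0},{"tx":25.9,"ty":1.9,"tz":-5,"wx":0.057,"wy":0,"wz":0},{"tx":25.9,"ty":1.9,"tz":-5,"wx":0.057,"wy":0,"wz":0},{"tx":25.9,"ty":1.9,"tz":-5,"wx":0.057,"wy":0,"wz":0}])

```text
time: 46.7
eef_pos: [0.4855, -0.329, 0.2126]
orientation: [0.02, -0.707, 0.02, 0.707]
force: [-0.3, -0.3, 0.2]
finger_gap: 0.551
```

move_arm(steps=[{"tx":0,"ty":0,"tz":0,"wx":0,"wy":0,"wz":0},{"tx":0,"ty":0,"tz":0,"wx":0,"wy":0,"wz":0},{"tx":0,"ty":0,"tz":0,"wx":0,"wy":0,"wz":0},{"tx":0,"ty":0,"tz":0,"wx":0,"wy":0,"wz":0},{"tx":0,"ty":0,"tz":0,"wx":0,"wy":0,"wz":0},{"tx":0,"ty":0,"tz":0,"wx":0,"wy":0,"wz":0},{"tx":0,"ty":0,"tz":0,"wx":0,"wy":0,"wz":0},{"tx":-3,"ty":0,"tz":0,"wx":0,"wy":0,"wz":0},{"tx":-7,"ty":0,"tz":0,"wx":0,"wy":0,"wz":0},{"tx":-12,"ty":0,"tz":0,"wx":0,"wy":0,"wz":0},{"tx":-17,"ty":0,"tz":0,"wx":0,"wy":0,"wz":0},{"tx":-17,"ty":0,"tz":0,"wx":0,"wy":0,"wz":0},{"tx":-17,"ty":0,"tz":0,"wx":0,"wy":0,"wz":0}], hand=-1, force=40)

```text
time: 48.0
eef_pos: [0.4851, -0.3294, 0.3826]
orientation: [-0.02, 0.707, -0.021, -0.706]
force: [0.8, 0.6, -3.4]
finger_gap: 0.152
```

Run:
```python
from h import *
go([.477,.338,.15],0)
```

```text
go [0.477 0.338 0.15 ] shift cm [  6.   -66.59   4.63] turn [-0.057 -0.001 -0.001] | yaw now 3.084 grip now [ 0.4853 -0.3295  0.2106] t 48.0 gap 13.8 F [ 0.8  0.6 -3.4]
```

move_arm(steps=[{"tx":0,"ty":-20,"tz":4.6,"wx":-0.057,"wy":0,"wz":0},{"tx":0,"ty":-66.6,"tz":4.6,"wx":-0.057,"wy":0,"wz":0},{"tx":0,"ty":-66.6,"tz":4.6,"wx":-0.057,"wy":0,"wz":0},{"tx":0,"ty":-66.6,"tz":4.6,"wx":-0.057,"wy":0,"wz":0},{"tx":0,"ty":-66.6,"tz":4.6,"wx":-0.057,"wy":0,"wz":0},{"tx":0,"ty":-66.6,"tz":4.6,"wx":-0.057,"wy":0,"wz":0},{"tx":0,"ty":-66.6,"tz":4.6,"wx":-0.057,"wy":0,"wz":0},{"tx":0,"ty":-66.6,"tz":4.6,"wx":-0.057,"wy":0,"wz":0},{"tx":0,"ty":-66.6,"tz":4.6,"wx":-0.057,"wy":0,"wz":0},{"tx":0,"ty":-66.6,"tz":4.6,"wx":-0.057,"wy":0,"wz":0},{"tx":0,"ty":-66.6,"tz":4.6,"wx":-0.057,"wy":0,"wz":0},{"tx":0,"ty":-66.6,"tz":4.6,"wx":-0.057,"wy":0,"wz":0},{"tx":0,"ty":-66.6,"tz":4.6,"wx":-0.057,"wy":0,"wz":0},{"tx":0,"ty":-66.6,"tz":4.6,"wx":-0.057,"wy":0,"wz":0},{"tx":0,"ty":-66.6,"tz":4.6,"wx":-0.057,"wy":0,"wz":0},{"tx":3,"ty":-66.6,"tz":4.6,"wx":-0.057,"wy":0,"wz":0},{"tx":6,"ty":-66.6,"tz":4.6,"wx":-0.057,"wy":0,"wz":0},{"tx":6,"ty":-66.6,"tz":4.6,"wx":-0.057,"wy":0,"wz":0},{"tx":6,"ty":-66.6,"tz":4.6,"wx":-0.057,"wy":0,"wz":0}])

```text
time: 49.9
eef_pos: [0.4773, 0.3372, 0.3214]
orientation: [-0.0, -0.706, 0.001, 0.708]
force: [-0.4, 0.3, -1.4]
finger_gap: 0.149
```

Run:
```python
from h import *
go([.477,.338,.105],0)
w=snap('wrist','w11.png')[:,:,::-1]; s=snap('side','s11.png')[130:290,80:260,::-1]
cv2.imwrite('pics/w11b.png',np.vstack([w[:280],cv2.copyMakeBorder(cv2.resize(s,(360,320),interpolation=2),0,0,0,152,0)]))
```

```text
go [0.477 0.338 0.105] shift cm [ 4.44 -0.08  0.02] turn [-0.001  0.002 -0.001] | yaw now 3.141 grip now [0.4769 0.337  0.1494] t 49.9 gap 13.5 F [-0.4  0.3 -1.4]
```

View pics/w11b.png

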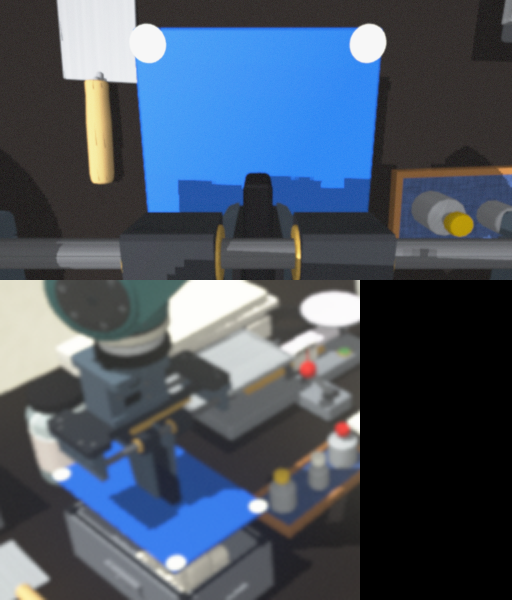

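Run:
```python
from h import *
f=lambda u,z:ray('wrist',u,z)[:2]
a,b=f((148,43),.1275),f((368,43),.1275);d=a-b
print(a,b,'yaw',-np.arctan2(d[0],d[1]),'ctr',(a+b)/2-[.101,0],np.linalg.norm(d))
```

```text
[0.57805194 0.39412855] [0.57797617 0.28307548] yaw -0.0006823504298527444 ctr [0.47701406 0.33860202] 0.11105309298605567
```

move_arm(steps=[{"tx":1.5,"ty":0,"tz":0,"wx":0,"wy":0,"wz":0},{"tx":2.8,"ty":0,"tz":0,"wx":0,"wy":0,"wz":0},{"tx":3.6,"ty":0,"tz":0,"wx":0,"wy":0,"wz":0},{"tx":4,"ty":0,"tz":0,"wx":0,"wy":0,"wz":0},{"tx":4.2,"ty":0,"tz":0,"wx":0,"wy":0,"wz":0},{"tx":4.2,"ty":0,"tz":0,"wx":0,"wy":0,"wz":0},{"tx":4.2,"ty":0,"tz":0,"wx":0,"wy":0,"wz":0}])

```text
time: 50.7
eef_pos: [0.4775, 0.3382, 0.2804]
orientation: [-0.0, 0.707, 0.0, -0.707]
force: [0.2, -0.0, -2.2]
finger_gap: 0.15
```

Run:
```python
from h import *
go([.477,.338,.105],0)
```

```text
go [0.477 0.338 0.105] shift cm [0.34 0.02 0.05] turn [-0. -0.  0.] | yaw now 3.141 grip now [0.4775 0.3382 0.1084] t 50.7 gap 13.7 F [ 0.2 -0.  -2.2]
```

move_arm(steps=[{"tx":0.2,"ty":0,"tz":0,"wx":0,"wy":0,"wz":0},{"tx":0.2,"ty":0,"tz":0,"wx":0,"wy":0,"wz":0}])

```text
time: 50.9
eef_pos: [0.4775, 0.3382, 0.2784]
orientation: [-0.0, 0.707, 0.0, -0.707]
force: [-0.0, 0.8, -1.2]
finger_gap: 0.151
```

move_arm(steps=[{"tx":0,"ty":0,"tz":0,"wx":0,"wy":0,"wz":0},{"tx":0,"ty":0,"tz":0,"wx":0,"wy":0,"wz":0},{"tx":0,"ty":0,"tz":0,"wx":0,"wy":0,"wz":0},{"tx":0,"ty":0,"tz":0,"wx":0,"wy":0,"wz":0},{"tx":-4,"ty":0,"tz":0,"wx":0,"wy":0,"wz":0},{"tx":-8,"ty":0,"tz":0,"wx":0,"wy":0,"wz":0},{"tx":-13,"ty":0,"tz":0,"wx":0,"wy":0,"wz":0},{"tx":-13,"ty":0,"tz":0,"wx":0,"wy":0,"wz":0},{"tx":-13,"ty":0,"tz":0,"wx":0,"wy":0,"wz":0}], hand=0.1)

```text
time: 51.8
eef_pos: [0.4774, 0.3381, 0.4092]
orientation: [-0.001, 0.708, 0.0, -0.706]
force: [-0.2, -0.7, -0.7]
finger_gap: 0.55
```

Run:
```python
from h import *
p=pose()
go([.4,.27,.15],0)
w=snap('wrist','w12.png')[:,:,::-1]; s=snap('side','s12.png')[160:290,90:250,::-1]
cv2.imwrite('pics/w12b.png',np.vstack([w[:280],cv2.copyMakeBorder(cv2.resize(s,(394,320),interpolation=2),0,0,0,118,0)]))
```

```text
go [0.4  0.27 0.15] shift cm [8.69 6.82 7.76] turn [-0.    -0.002  0.001] | yaw now 3.141 grip now [0.4778 0.3383 0.2372] t 51.8 gap 50.1 F [-0.2 -0.7 -0.7]
```

View pics/w12b.png

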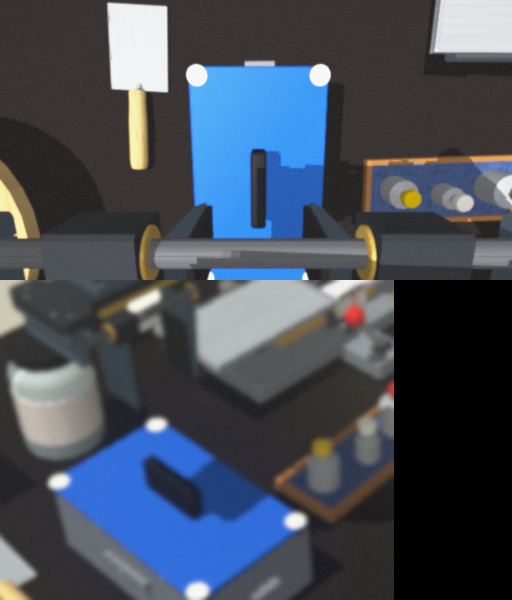

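Run:
```python
from h import *
f=lambda u,z:ray('wrist',u,z)[:2]
a,b=f((197,75),.082),f((320,75),.082);d=a-b
print(a,b,'yaw',-np.arctan2(d[0],d[1]),'ctr',(a+b)/2-[.101,0],np.linalg.norm(d))
go([.370,.277,.104],0)
```

```text
[0.5755995 0.3928676] [0.57560391 0.28248069] yaw 3.99631048482262e-05 ctr [0.4746017  0.33767415] 0.11038690639138923
go [0.37  0.277 0.104] shift cm [13.12  6.08 10.68] turn [-0.     0.001 -0.001] | yaw now 3.141 grip now [0.4768 0.3377 0.235 ] t 51.9 gap 50.1 F [-0.1 -1.3  0.1]
```

move_arm(steps=[{"tx":6,"ty":6.1,"tz":10.7,"wx":0,"wy":0,"wz":0},{"tx":6,"ty":6.1,"tz":10.7,"wx":0,"wy":0,"wz":0},{"tx":6,"ty":6.1,"tz":10.7,"wx":0,"wy":0,"wz":0},{"tx":9,"ty":6.1,"tz":10.7,"wx":0,"wy":0,"wz":0},{"tx":11,"ty":6.1,"tz":10.7,"wx":0,"wy":0,"wz":0},{"tx":12.8,"ty":6.1,"tz":10.7,"wx":0,"wy":0,"wz":0},{"tx":12.8,"ty":6.1,"tz":10.7,"wx":0,"wy":0,"wz":0},{"tx":12.8,"ty":6.1,"tz":10.7,"wx":0,"wy":0,"wz":0}], hand=-1, force=20)

```text
time: 52.7
eef_pos: [0.3701, 0.277, 0.2795]
orientation: [-0.0, -0.706, 0.0, 0.708]
force: [-0.1, -0.7, 0.1]
finger_gap: 0.006
```

move_arm(steps=[{"tx":0.3,"ty":0,"tz":0,"wx":0,"wy":0,"wz":0},{"tx":0.6,"ty":0,"tz":0,"wx":0,"wy":0,"wz":0},{"tx":0.8,"ty":0,"tz":0,"wx":0,"wy":0,"wz":0},{"tx":0.8,"ty":0,"tz":0,"wx":0,"wy":0,"wz":0}])

```text
time: 53.1
eef_pos: [0.3705, 0.2772, 0.2723]
orientation: [-0.0, 0.707, 0.0, -0.707]
force: [-0.7, -0.3, 1.1]
finger_gap: 0.003
```

Run:
```python
from h import *
go([.370,.277,.095],0)
```

```text
go [0.37  0.277 0.095] shift cm [0.53 0.02 0.05] turn [-0. -0.  0.] | yaw now 3.141 grip now [0.3705 0.2772 0.1003] t 53.1 gap 0.3 F [-0.7 -0.3  1.1]
```

move_arm(steps=[{"tx":0.2,"ty":0,"tz":0,"wx":0,"wy":0,"wz":0},{"tx":0.4,"ty":0,"tz":0,"wx":0,"wy":0,"wz":0},{"tx":0.5,"ty":0,"tz":0,"wx":0,"wy":0,"wz":0},{"tx":0.55,"ty":0,"tz":0,"wx":0,"wy":0,"wz":0},{"tx":0.55,"ty":0,"tz":0,"wx":0,"wy":0,"wz":0}])

```text
time: 53.6
eef_pos: [0.3705, 0.2772, 0.2672]
orientation: [-0.0, 0.707, -0.0, -0.707]
force: [-4.5, -5.3, 15.4]
finger_gap: 0.004
```

move_arm(steps=[{"tx":0.05,"ty":0,"tz":0,"wx":0,"wy":0,"wz":0},{"tx":0.1,"ty":0,"tz":0,"wx":0,"wy":0,"wz":0},{"tx":0.1,"ty":0,"tz":0,"wx":0,"wy":0,"wz":0}])

```text
time: 53.9
eef_pos: [0.3706, 0.2772, 0.2669]
orientation: [-0.0, -0.707, 0.0, 0.707]
force: [-9.7, -9.7, 35.7]
finger_gap: 0.005
```

move_arm(steps=[{"tx":-2.5,"ty":0,"tz":0,"wx":0,"wy":0,"wz":0},{"tx":-2.5,"ty":-6,"tz":0,"wx":0,"wy":0,"wz":0},{"tx":-2.5,"ty":-12.2,"tz":0,"wx":0,"wy":0,"wz":0},{"tx":-2.5,"ty":-12.2,"tz":0,"wx":0,"wy":0,"wz":0},{"tx":-1.3,"ty":-12.2,"tz":0,"wx":0,"wy":0,"wz":0},{"tx":-0.8,"ty":-12.2,"tz":0,"wx":0,"wy":0,"wz":0},{"tx":-0.4,"ty":-12.2,"tz":0,"wx":0,"wy":0,"wz":0},{"tx":-0.2,"ty":-12.2,"tz":0,"wx":0,"wy":0,"wz":0},{"tx":-0.1,"ty":-12.2,"tz":0,"wx":0,"wy":0,"wz":0},{"tx":-0.1,"ty":-12.2,"tz":0,"wx":0,"wy":0,"wz":0}])

```text
time: 54.9
eef_pos: [0.3703, 0.3983, 0.2671]
orientation: [0.001, -0.707, 0.001, 0.707]
force: [-9.9, 2.5, 17.8]
finger_gap: 0.005
```

move_arm(steps=[{"tx":0.05,"ty":0,"tz":0,"wx":0,"wy":0,"wz":0},{"tx":0.08,"ty":0,"tz":0,"wx":0,"wy":0,"wz":0},{"tx":0.08,"ty":0,"tz":0,"wx":0,"wy":0,"wz":0}])

```text
time: 55.2
eef_pos: [0.3703, 0.3984, 0.2669]
orientation: [0.001, -0.707, 0.0, 0.707]
force: [-13.5, -1.1, 28.4]
finger_gap: 0.004
```

Run:
```python
from h import *
go([.584,.399,.125],0);go([.584,.399,.105],0)
```

```text
go [0.584 0.399 0.125] shift cm [ -3.03  -0.1  -21.37] turn [-0.002  0.001  0.   ] | yaw now 3.14 grip now [0.3701 0.3984 0.0949] t 55.2 gap 0.4 F [-13.5  -1.1  28.4]
go [0.584 0.399 0.105] shift cm [ -1.03  -0.1  -21.37] turn [-0.002  0.001  0.   ] | yaw now 3.14 grip now [0.3701 0.3984 0.0949] t 55.2 gap 0.4 F [-13.5  -1.1  28.4]
```

move_arm(steps=[{"tx":-3,"ty":0,"tz":0,"wx":0,"wy":0,"wz":0},{"tx":-3,"ty":-0.1,"tz":-10,"wx":0,"wy":0,"wz":0},{"tx":-3,"ty":-0.1,"tz":-21.4,"wx":0,"wy":0,"wz":0},{"tx":-3,"ty":-0.1,"tz":-21.4,"wx":0,"wy":0,"wz":0},{"tx":-3,"ty":-0.1,"tz":-21.4,"wx":0,"wy":0,"wz":0},{"tx":-3,"ty":-0.1,"tz":-21.4,"wx":0,"wy":0,"wz":0},{"tx":-1.3,"ty":-0.1,"tz":-21.4,"wx":0,"wy":0,"wz":0},{"tx":-0.8,"ty":-0.1,"tz":-21.4,"wx":0,"wy":0,"wz":0},{"tx":-0.4,"ty":-0.1,"tz":-21.4,"wx":0,"wy":0,"wz":0},{"tx":-0.2,"ty":-0.1,"tz":-21.4,"wx":0,"wy":0,"wz":0},{"tx":-0.1,"ty":-0.1,"tz":-21.4,"wx":0,"wy":0,"wz":0},{"tx":-0.1,"ty":-0.1,"tz":-21.4,"wx":0,"wy":0,"wz":0}])

```text
time: 56.4
eef_pos: [0.583, 0.3996, 0.2671]
orientation: [-0.001, -0.707, 0.0, 0.707]
force: [1.6, -8.0, 13.2]
finger_gap: 0.005
```

move_arm(steps=[{"tx":0.05,"ty":0,"tz":0,"wx":0,"wy":0,"wz":0},{"tx":0.1,"ty":0,"tz":0,"wx":0,"wy":0,"wz":0},{"tx":0.1,"ty":0,"tz":0,"wx":0,"wy":0,"wz":0}])

```text
time: 56.7
eef_pos: [0.5831, 0.3997, 0.2669]
orientation: [-0.001, -0.707, 0.0, 0.707]
force: [-3.2, -9.9, 24.0]
finger_gap: 0.005
```

Run:
```python
from h import *
go([.584,.277,.125],0)
s=snap('side','s13.png')[150:300,80:260,::-1]; c=snap('scene','c13.png')[160:260,310:430,::-1]
cv2.imwrite('pics/s13b.png',np.hstack([cv2.resize(s,(400,333),interpolation=2),cv2.resize(c,(400,333),interpolation=2)]))
```

```text
go [0.584 0.277 0.125] shift cm [-2.99 12.27 -0.08] turn [ 0.001  0.    -0.002] | yaw now -3.14 grip now [0.583  0.3994 0.0949] t 56.7 gap 0.4 F [-3.2 -9.9 24. ]
```

View pics/s13b.png

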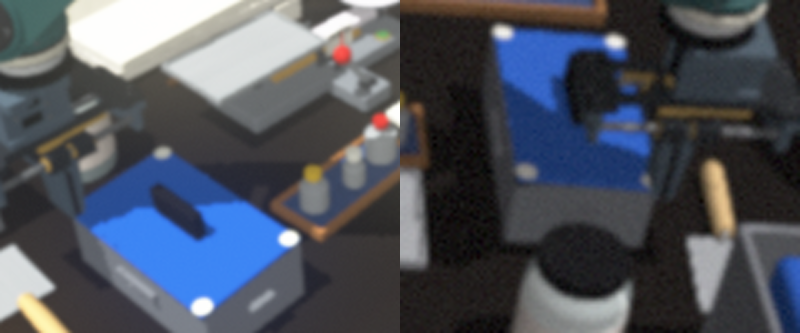

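Lid lies on the box, three corners down. Now the last, (+x, -y).

move_arm(steps=[{"tx":-3,"ty":0,"tz":0,"wx":0,"wy":0,"wz":0},{"tx":-3,"ty":6,"tz":0,"wx":0,"wy":0,"wz":0},{"tx":-3,"ty":12.3,"tz":-0.1,"wx":0,"wy":0,"wz":0},{"tx":-3,"ty":12.3,"tz":-0.1,"wx":0,"wy":0,"wz":0},{"tx":-1.3,"ty":12.3,"tz":-0.1,"wx":0,"wy":0,"wz":0},{"tx":-0.8,"ty":12.3,"tz":-0.1,"wx":0,"wy":0,"wz":0},{"tx":-0.4,"ty":12.3,"tz":-0.1,"wx":0,"wy":0,"wz":0},{"tx":-0.2,"ty":12.3,"tz":-0.1,"wx":0,"wy":0,"wz":0},{"tx":-0.1,"ty":12.3,"tz":-0.1,"wx":0,"wy":0,"wz":0},{"tx":0,"ty":12.3,"tz":-0.1,"wx":0,"wy":0,"wz":0},{"tx":0,"ty":12.3,"tz":-0.1,"wx":0,"wy":0,"wz":0}])

```text
time: 57.9
eef_pos: [0.5844, 0.278, 0.2668]
orientation: [-0.001, -0.706, -0.0, 0.708]
force: [-13.3, -11.9, 34.2]
finger_gap: 0.008
```

move_arm(steps=[{"tx":-4,"ty":0,"tz":0,"wx":0,"wy":0,"wz":0},{"tx":-8,"ty":0,"tz":0,"wx":0,"wy":0,"wz":0},{"tx":-13,"ty":0,"tz":3,"wx":0,"wy":0,"wz":0},{"tx":-18,"ty":0,"tz":6,"wx":0,"wy":0,"wz":0},{"tx":-23,"ty":3,"tz":10,"wx":0,"wy":0,"wz":0},{"tx":-23,"ty":4,"tz":14,"wx":0,"wy":0,"wz":0},{"tx":-23,"ty":4,"tz":17,"wx":0,"wy":0,"wz":0},{"tx":-23,"ty":4,"tz":17,"wx":0,"wy":0,"wz":0},{"tx":-23,"ty":4,"tz":17,"wx":0,"wy":0,"wz":0},{"tx":-23,"ty":4,"tz":17,"wx":0,"wy":0,"wz":0}])

```text
time: 58.9
eef_pos: [0.4157, 0.2379, 0.4953]
orientation: [-0.0, -0.707, -0.0, 0.707]
force: [-0.3, 0.6, -0.4]
finger_gap: 0.006
```

Run:
```python
from h import *
print({k:np.round(v,3).tolist() for k,v in pose()[2].items() if k in('time','eef_pos','force')})
w=snap('wrist','w14.png')[:,:,::-1]; s=snap('side','s14.png')[140:300,80:280,::-1]; cv2.imwrite('pics/w14b.png',np.vstack([w[:260],cv2.copyMakeBorder(cv2.resize(s,(425,340),interpolation=2),0,0,0,87,0)]))
```

```text
{'time': 58.9, 'eef_pos': [0.416, 0.238, 0.495], 'force': [-0.325, 0.554, -0.36]}
```

View pics/w14b.png

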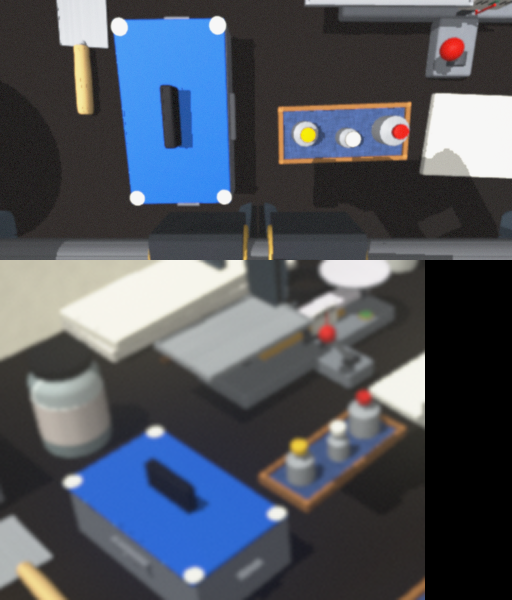

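Run:
```python
from h import *
f=lambda u,z:ray('wrist',u,z)[:2]
P=np.array([f(u,.076) for u in [(119,26),(218,25),(137,198),(224,197)]]);d=(P[0]+P[1]-P[2]-P[3])/2
print(P.round(3).tolist(),P.mean(0).round(4),np.arctan2(d[1],d[0]),'knob',f((452,49),.098),'yw',f((308,134),.049))
```

```text
[[0.578, 0.396], [0.579, 0.283], [0.375, 0.393], [0.377, 0.281]] [0.477  0.3384] 0.011280166393235074 knob [0.54940968 0.02622391] yw [0.45478309 0.17226554]
```

```bash
python3 -c "
from h import *
print(manip.job_done())"
```

```text
the job is handed in; nothing more can be done
None
```

The job is done and handed in at about 59 s of robot time.

**Weighing:** Two casts were present, so I weighed them against the 200 g (yellow) weight. With the lever at its released stop, I held about 3 s. The pointer stood near the middle of the dial and the beam looked level. I then arrested it again by pushing the lever to its other stop.

**Packing:** Both casts went into the dry box and the weight went back upright in its tray. I laid the lid on and pressed the corners in this order until each met a hard stop at 24–36 N:
1. -x -y
2. -x +y
3. +x +y
4. +x -y

**Last checks, all from camera pictures:**

| Check | Result |
|---|---|
| Lid centre | (0.477, 0.338), within about 1 mm of the box centre I measured |
| Lid turn | 0.011 rad, against about 0.01 rad for the box |
| Lid seating | looks flush and flat, all four dots level |
| Lever knob | y = 0.026, matching its arrested position at the start |
| Weights | all three upright in the tray |
| Force on the tool | about 0 N |

**Not checked directly:**
- One cast turned about 0.25 rad in the box after I released it. It still lay flat inside, so I left it.
- I judged the gasket depths only by tip height and force, and the beam angle only by eye.

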